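# Make up a set-up pack in the filler's carrier

### The job

Lift the orange blanking plug out of the steel carrier and put it down flat in the green tray. Then build the pack in the carrier in this order: the brass sleeve flat in the pocket, the white cup (not the brown one) upright inside the sleeve, and last the blue lid on top, pressed down level until it clicks under both catches. Let go of everything and leave the brown cup, the jar and the wrench where they are.

Things in the scene. Friction and masses are not known exactly. Their poses are not given: they have to be found in the camera images.
- carrier: Fixed dark steel plate 144 x 104 mm (x by y), 12 mm thick; origin: centre of its underside, z up. On it, round the origin, a pocket: rim 6 mm high, 71 mm inner, 85 mm outer diameter; its floor is the plate's top, 12 mm above the origin. Grey posts with catches stand at its +x and -x ends (inner faces 52 mm from centre, 12 thick, 30 wide, top 86 mm up); its +y and -y sides are open for fingers
- clip_mid (a point): Point midway between the carrier's two black spring catches (20 mm wide, tips 77 mm apart along carrier x), level with their flat undersides, 75.5 mm above the carrier's origin. They slope on top, up to 88 mm: a lid pressed down between them pushes them outward (10 to 15 N in all), then they spring back over it
- tray: Fixed shallow square green tray, outside 118 x 118 mm, walls 4 mm thick and 16 mm high, inner floor 4 mm above its origin (centre of the underside)
- blank: Orange plastic blanking plug, 120 g, at first standing in the carrier's pocket: disc 66 mm in diameter and 18 mm high with a round knob 28 mm in diameter on top up to 50 mm; origin at the centre of its underside, z up
- sleeve: Plain brass tube, standing on end: 66 mm outer, 55 mm inner diameter, 30 mm high, about 250 g; origin at the centre of its underside, z up. Fits the pocket of the carrier with 2.5 mm play all round
- white_cup: White plastic cup, open at the top, 40 g, 56 mm high, 44 mm outer diameter at the foot widening to 58 mm at the rim, walls 3 mm; origin at the centre of its underside, z up. In the sleeve it stands on the carrier's plate and its upper 26 mm stick out
- lid: Blue plastic clip lid, 70 g, plug down: plug 40-42 mm in diameter, 6 mm high (goes into the cup's mouth), then a disc 84 mm in diameter from 6 to 12 mm, then a round knob 26 mm in diameter up to 38 mm; origin: centre of the plug's underside, z up. Clicked home it rests on the cup's rim, origin 62 mm above the carrier's, disc below both catches. Press it by its knob
- brown_cup: Brown cup of the same shape and size as the white one; not wanted, leave alone. Origin at the centre of its underside
- jar: Closed grey jar with a black cap, 60 mm in diameter and 85 mm high, bystander; origin at the centre of its underside
- wrench: Steel wrench 150 mm long lying along its x axis, bystander
There are look-alikes about, which are no part of the job. There is more than one size of the sleeve; the job needs the middle-sized.

How it is judged:
By the outcome, as a careful person would: the job done as asked, in the order asked, and still so for the second after the job is handed in, with the robot touching nothing.
It also fails if it takes over 102 s, if anything falls off the work surface, if the arm or the gripper's body presses on something with over 40 N, if the wrist force passes 120 N, or if a joint passes its speed limit or range.

### The arm

A 6-joint arm with a two-finger parallel gripper is mounted at the origin on the work surface. World frame = base frame: x ahead of the robot, y to its left, z up, the work surface at z = 0. Lengths are in m, angles in degrees, forces in N, time in s.
With the tool pointing down it reaches from about 0.3 to 0.75 m from the base axis. Payload 8.5 kg.
Tool frame: the origin (TCP) lies between the finger pads; the fingertips stand 11 mm ahead of it and the grasp point (between the pads) lies 8 mm behind it; z points along the fingers, x is the direction in which the jaws open and shut, and the axes are right-handed (so a half turn about z gives the same grasp; the last joint's range is limited). The gripper opens to 85 mm and grips with 20 to 120 N. Pads are 22 mm wide; open, the fingers measure 114 mm over their backs; the gripper's body (76 mm by 85 mm) begins 54 mm behind the grasp point. The pads swing forward as they close: fully open they stand 13 mm farther back than shut.
Start: joints at [-88.883, 21.807, 74.336, -0, 83.858, -12.336], TCP at [0.128, -0.535, 0.242] pointing down, gripper open.
Joint ranges: [-178.18, 178.18], [-50.72, 133.34], [12.68, 142.11], [-81.47, 261.47], [9.98, 163.14], [-165.26, 165.26]. Speed limits (degrees/s): [136.94, 136.94, 180, 180, 180, 180].

### API

Orientations are given as [roll, pitch, yaw] about the fixed x, y, z axes, in that order (R = Rz(yaw) Ry(pitch) Rx(roll)).
In Python, from station import sensors, viewer, order, spotter gives the robot as it stands.
- The arm moves only by the tool arm_command, never from a script. Its argument "motion" is one flat list of numbers, 7 for each row, row after row: the shift along the tool's x, y, z in mm, then the turn, a rotation vector about the tool's x, y, z in rad, then the finger opening in mm, from 0 to 85.4. A call has 1 to 5 rows; each row shifts and turns the pose as measured when the row begins, along the tool's axes as they then stand; what a row does not reach is not made up. A row lasts 1/8 s, in which the tool goes at most 62.5 mm and 10.7 degrees, less where a joint would pass 70% of its speed; a pose out of reach is approached as far as the arm can. A call with a gripper value outside its range is refused whole. The fingers move at their own pace and stop on an object; "grip_force" is the grip in N (left out, the last holds). Time passes only in rows, so rows that do not move let the fingers close. It gives the time, the measured TCP pose, the force and the opening at its end, in the units of the state.
- sensors.state(): the state, without advancing time (a new reading comes with each control period).
- viewer.capture(name): name is "scene" or "top" or "wrist"; returns the picture (480x640x3 uint8, red, green, blue); there is no depth.
- viewer.get_calibration(name): a dict with "fx", "fy", "cx", "cy" (pixels), "R" (3x3) and "t" (3): a world point X has camera coordinates R X + t. Camera axes: x right, y down, z forward; pixel columns grow to the right and rows downward; lengths in m; the calibration is good to about 2 mm. A picture is of the moment at which its call begins: read the wrist's pose just before it. get_calibration takes no time and is no camera call; for the wrist camera it gives the pose at the moment of the call.
- order.hand_in(): hands the job in, once; it reports no verdict.
Trained networks look in the newest picture that a camera, given by its name, has taken for a name from the list of things; names that differ only in an ending like _2 or _b are one class to them, and where a whole thing is asked for, a point or a joint stands for the part that bears it (a point fixed in the world has none). Each returns a list of dicts, best first, with "conf" (0 to 1); they miss things now and then, are a little off and sometimes report something else, mostly with a low value. They report only what shows in the picture. A call takes as long as a camera call. They do not tell look-alikes from the thing itself.
- spotter.boxes_of(query, camera): "position" ([column, row] in pixels, amid what is visible of it).
The state is a dict: "time_s": time; "joint_positions": joint angles; "dq": joint speeds; "joint_torque": joint torques, N m; "tcp_pos": TCP position; "orientation": TCP orientation; "wrist_force": force on the tool from outside, world axes, zero at the start; "wrist_torque": the same for the moment, N m; "width": finger opening in m.
Only numpy, scipy, OpenCV 4.12 (cv2) and the standard library are available. Lean on these libraries where they do the work, as an engineer would, in place of code of your own. Each camera call takes 0.05 s, during which the arm holds its last target.

## Working session

There is one attempt and no reset: what is moved stays moved. The work goes in short steps, Python scripts to look and compute and a tool call to move; the robot and the scene stay as the last step left them, time stands still between calls to the robot, and variables do not carry over. Pictures are saved under pics/ and viewed, and the job is handed in when it is done.

Besides the shell and the picture viewer there is one more tool, called after "Emit:" by a JSON object that holds its "fn" and its "kwargs". arm_command: Moves the arm, as the interface text tells. Its arguments: {"type":"object","properties":{"motion":{"type":"array"},"grip_force":{"type":"number"}},"required":["motion"]}

```bash
ls; mkdir -p pics; python3 - <<'E'
from station import sensors, viewer
import cv2
s=sensors.state()
for k,v in s.items(): print(k,v)
for n in ["scene","top","wrist"]:
    im=viewer.capture(n); cv2.imwrite(f"pics/{n}0.png",im[:,:,::-1])
    c=viewer.get_calibration(n); print(n,c)
E
```

```text
pics
time_s 0.0
joint_positions [-8.88836305e+01  2.18422448e+01  7.43852170e+01  1.05127195e-03
  8.38587341e+01 -1.23351211e+01]
dq [ 0.00339104  0.01809202 -0.03181452 -0.01358895  0.05485684 -0.01176541]
joint_torque [ 4.02435498e-04 -4.48456085e+01 -2.31279856e+01 -1.48339195e-04
  4.76240486e-03  2.76189184e-05]
tcp_pos [ 0.12794491 -0.53462413  0.24169729]
orientation [-1.79980565e+02  8.39827788e-02 -7.65486084e+01]
wrist_force [-0.1555846   0.47706277  0.73173542]
wrist_torque [-0.04655731  0.04906324  0.00250017]
width 0.08538111631362501
scene {'fx': 549.1569149524897, 'fy': 549.1569149524897, 'cx': 321.4653508118705, 'cy': 246.19385175035572, 'R': array([[-0.41735272,  0.9087437 ,  0.00125853],
       [ 0.72539072,  0.33397897, -0.60188566],
       [-0.54738013, -0.25028569, -0.79858129]]), 't': array([ 0.22582029, -0.31492055,  1.39964905])}
top {'fx': 464.6069663422264, 'fy': 464.6069663422264, 'cx': 323.00209688342824, 'cy': 237.74762629952087, 'R': array([[ 3.78783338e-03, -9.99992424e-01, -8.96353770e-04],
       [-9.89796021e-01, -3.62152827e-03, -1.42445507e-01],
       [ 1.42441181e-01,  1.42676724e-03, -9.89802240e-01]]), 't': array([0.01432976, 0.52744398, 1.1964613 ])}
wrist {'fx': 350.8476202966403, 'fy': 350.8476202966403, 'cx': 321.24535763524926, 'cy': 237.36534415400249, 'R': array([[ 0.23372041, -0.97230271, -0.00148621],
       [-0.93730025, -0.2257125 ,  0.26555999],
       [-0.25854015, -0.06067377, -0.96409319]]), 't': array([-0.54961509, -0.03562084,  0.37783935])}
```

View pics/top0.png

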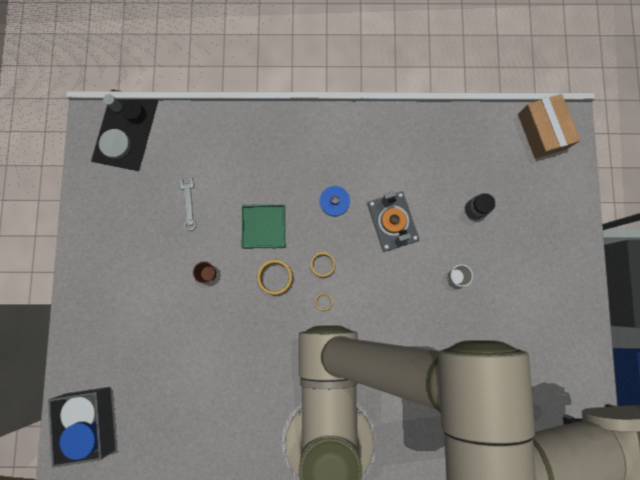

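View pics/scene0.png

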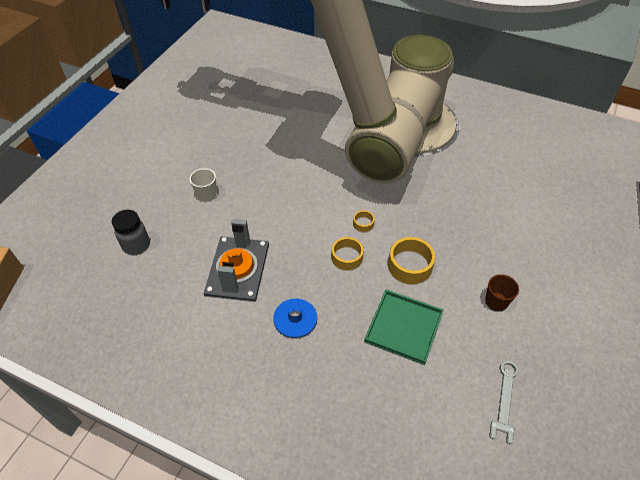

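View pics/wrist0.png

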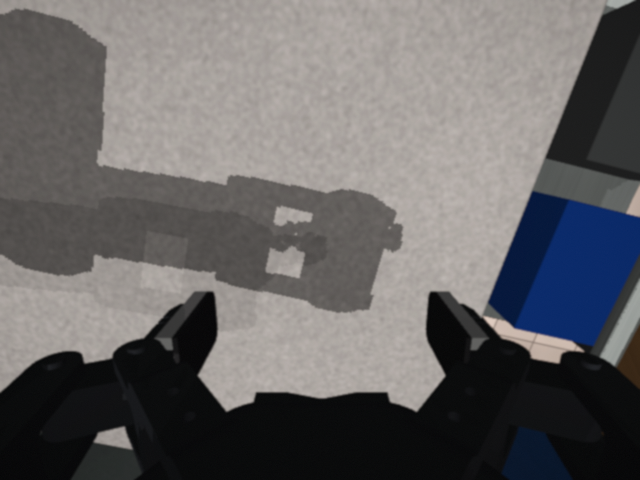

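```bash
python3 - <<'E'
from station import spotter
for q in ["carrier","clip_mid","tray","blank","sleeve","white_cup","lid","brown_cup","jar","wrench"]:
  for c in ["top","scene"]:
    print(q,c,[(round(d['conf'],2),[round(float(v)) for v in d['position']]) for d in spotter.boxes_of(q,c)])
E
```

```text
carrier top [(0.85, [394, 219])]
carrier scene [(0.64, [236, 272])]
clip_mid top [(0.89, [392, 219])]
clip_mid scene [(0.78, [231, 270])]
tray top [(0.61, [263, 226])]
tray scene [(0.7, [129, 234]), (0.6, [405, 330])]
blank top [(0.73, [394, 220])]
blank scene [(0.59, [238, 261])]
sleeve top [(0.75, [328, 258])]
sleeve scene [(0.93, [416, 254]), (0.78, [365, 215]), (0.72, [342, 248])]
white_cup top [(0.84, [463, 278])]
white_cup scene [(0.64, [204, 186])]
lid top [(0.88, [332, 202]), (0.41, [394, 218]), (0.31, [203, 272])]
lid scene [(0.72, [294, 316])]
brown_cup top [(0.69, [203, 273])]
brown_cup scene [(0.92, [500, 293])]
jar top [(0.53, [336, 200])]
jar scene [(0.69, [130, 234])]
wrench top [(0.98, [191, 199])]
wrench scene [(0.81, [506, 404]), (0.68, [297, 317]), (0.27, [204, 184])]
```

```bash
cat > h.py <<'E'
import numpy as np, cv2, os
from station import sensors, viewer, order, spotter
from scipy.spatial.transform import Rotation as Ro
def cal(n):
    c=viewer.get_calibration(n); return c
def bp(c,px,z):
    px=np.atleast_2d(np.asarray(px,float))
    d=np.c_[(px[:,0]-c['cx'])/c['fx'],(px[:,1]-c['cy'])/c['fy'],np.ones(len(px))]@c['R']
    o=-c['R'].T@c['t']
    return o+d*((z-o[2])/d[:,2])[:,None]
def pj(c,X):
    Y=np.atleast_2d(X)@c['R'].T+c['t']
    return np.c_[c['fx']*Y[:,0]/Y[:,2]+c['cx'],c['fy']*Y[:,1]/Y[:,2]+c['cy']]
def pose():
    s=sensors.state(); return np.array(s['tcp_pos']),Ro.from_euler('xyz',s['orientation'],degrees=True).as_matrix(),s
def crop(im,x0,y0,x1,y1,k,name):
    cv2.imwrite('pics/'+name,cv2.resize(im[y0:y1,x0:x1,::-1],None,fx=k,fy=k,interpolation=cv2.INTER_CUBIC))
def rel(target,yaw):
    """shift in tool axes (mm) from current to target pointing down with yaw; rotvec"""
    p,R,s=pose()
    Rt=Ro.from_euler('xyz',[180,0,yaw],degrees=True).as_matrix()
    d=R.T@(np.array(target)-p)*1000
    rv=Ro.from_matrix(R.T@Rt).as_rotvec()
    return d.round(1),rv.round(4)
E
python3 - <<'E'
from h import *
im=viewer.capture('top'); crop(im,180,170,340,320,5,'topA.png')
crop(im,320,170,500,300,4,'topB.png')
c=cal('top')
hsv=cv2.cvtColor(im,cv2.COLOR_RGB2HSV)
# sleeve rings: gold
m=((hsv[...,0]>12)&(hsv[...,0]<32)&(hsv[...,1]>110)&(hsv[...,2]>80)).astype(np.uint8)
m[:170]=0;m[330:]=0
cs,_=cv2.findContours(m,cv2.RETR_EXTERNAL,cv2.CHAIN_APPROX_NONE)
for k in cs:
    if cv2.contourArea(k)<60: continue
    (x,y),r=cv2.minEnclosingCircle(k); e=bp(c,[[x,y],[x+r,y]],.03); print('gold',x,y,r,e[0],'diam',2*np.linalg.norm(e[1]-e[0]))
for n,lo,hi,z in [('blue',100,130,.012),('green',60,95,.016),('orange',3,14,.03),('oran2',0,12,.05)]:
    m=((hsv[...,0]>lo)&(hsv[...,0]<hi)&(hsv[...,1]>120)&(hsv[...,2]>60)).astype(np.uint8); m[:170]=0;m[300:]=0
    cs,_=cv2.findContours(m,cv2.RETR_EXTERNAL,cv2.CHAIN_APPROX_NONE)
    for k in cs:
        if cv2.contourArea(k)<60: continue
        (x,y),r=cv2.minEnclosingCircle(k); print(n,x,y,r,bp(c,[x,y],z)[0], cv2.minAreaRect(k))
E
```

```text
gold 274.6388854980469 276.9166564941406 17.24583625793457 [0.42350362 0.14366342 0.03      ] diam 0.09111801627050184
gold 322.4942626953125 264.4512939453125 12.069194793701172 [0.45696707 0.01738041 0.03      ] diam 0.06400037114211013
gold 393.6297302246094 219.6081085205078 12.189101219177246 [ 0.57846217 -0.17336249  0.03      ] diam 0.06552079026519911
blue 334.3846130371094 200.5 14.82776165008545 [ 0.63447337 -0.01451284  0.012     ] ((334.0000305175781, 200.50001525878906), (28.991374969482422, 28.991378784179688), 45.0)
orange 208.6052703857422 273.3947448730469 7.7729363441467285 [0.43214847 0.31849519 0.03      ] ((208.00001525878906, 273.0), (12.727922439575195, 14.142135620117188), 45.0)
oran2 208.6052703857422 273.3947448730469 7.7729363441467285 [0.43083782 0.31355032 0.05      ] ((208.00001525878906, 273.0), (12.727922439575195, 14.142135620117188), 45.0)
```

```bash
sleep 0
```

```text
(no output)
```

View pics/topA.png

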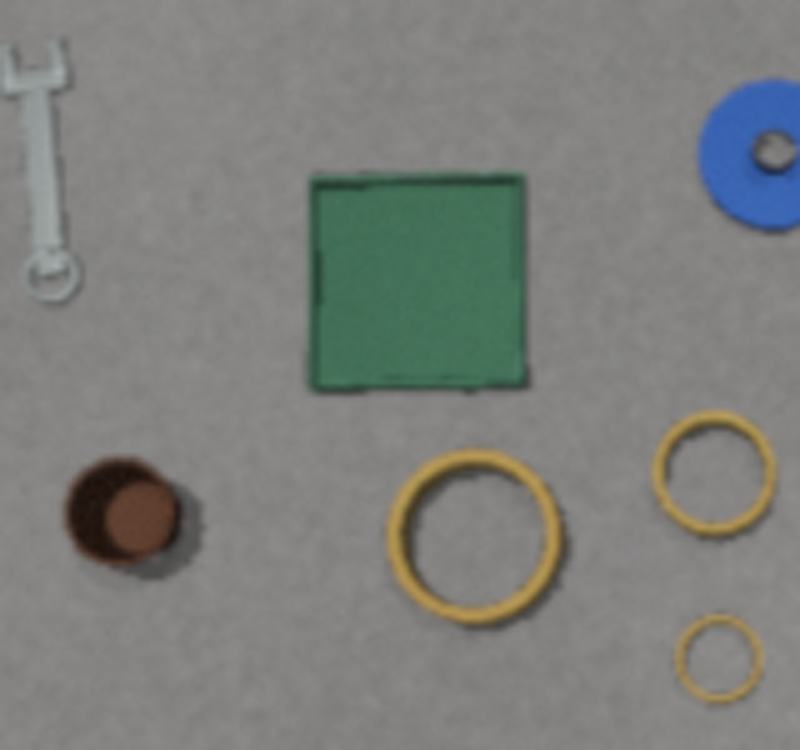

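View pics/topB.png

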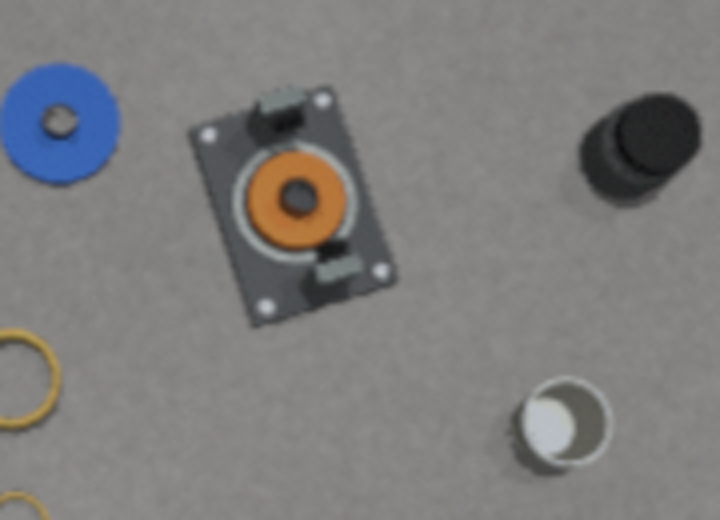

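```bash
python3 - <<'E'
from h import *
p,R,s=pose(); c=cal('wrist')
o=-c['R'].T@c['t']; print('cam in tool mm',R.T@(o-p)*1000); print('cam axes in tool',(R.T@c['R'].T).round(3))
for z in [-15,-8,-2,3,11]:
  for y in [-11,11]:
    print(z,y,[pj(c,p+R@np.array([x,y,z])/1000)[0].round() for x in (-42.7,42.7)])
print(s['time_s'])
# carrier: plate bolts (top, z=.012) in full px from crop
c=cal('top')
b=np.array([[208,134],[322,101],[381,271],[266,307]])/4+[320,170]
P=bp(c,b,.012); print(P.round(4),P.mean(0)); 
u=(P[0]+P[1]-P[2]-P[3])[:2];print('yaw',np.degrees(np.arctan2(u[1],u[0])))
for n,px,z in [('blank disc',(393.63,219.6),.03),('knobtop',(320+299/4,170+195/4),.06),('lid',(334.3,200.7),.011),('tray',(180+417/5,170+282/5),.012),('cup rim',(320+567/4,170+422/4),.056)]:
    print(n,bp(c,px,z)[0].round(4))
im=cv2.imread('pics/scene0.png'); cv2.imwrite('pics/sc1.png',cv2.resize(im[160:360,180:460],None,fx=2.8,fy=2.8,interpolation=cv2.INTER_CUBIC))
E
```

```text
cam in tool mm [   0.15873665  -66.59575799 -131.05245594]
cam axes in tool [[ 1.     0.001 -0.   ]
 [-0.001  0.964  0.266]
 [ 0.    -0.266  0.964]]
-15 -11 [array([202., 300.]), array([439., 301.])]
-15 11 [array([208., 354.]), array([434., 354.])]
-8 -11 [array([209., 292.]), array([433., 292.])]
-8 11 [array([213., 343.]), array([428., 344.])]
-2 -11 [array([213., 286.]), array([428., 286.])]
-2 11 [array([217., 335.]), array([424., 335.])]
3 -11 [array([217., 281.]), array([425., 281.])]
3 11 [array([221., 329.]), array([421., 329.])]
11 -11 [array([222., 274.]), array([420., 274.])]
11 11 [array([226., 320.]), array([416., 320.])]
1.2
[[ 0.6264 -0.1176  0.012 ]
 [ 0.6499 -0.1962  0.012 ]
 [ 0.532  -0.2338  0.012 ]
 [ 0.5071 -0.1555  0.012 ]] [ 0.57885929 -0.17579594  0.012     ]
yaw 17.659889611106973
blank disc [ 0.5785 -0.1734  0.03  ]
knobtop [ 0.5752 -0.1718  0.06  ]
lid [ 0.6341 -0.0143  0.011 ]
tray [0.5617 0.1787 0.012 ]
cup rim [ 0.4274 -0.3429  0.056 ]
```

View pics/sc1.png

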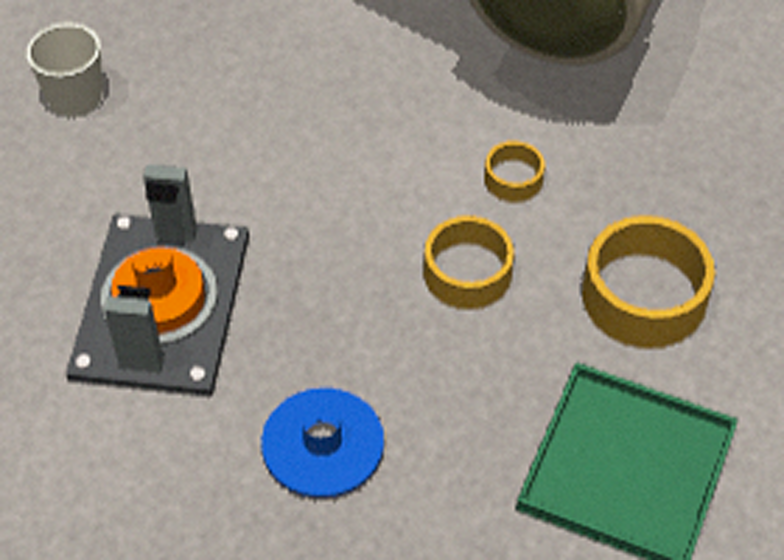

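```bash
python3 - <<'E'
from h import *
print(rel([.5775,-.174,.24],-72.3))
E
```

```text
(array([-246.4, -521.2,    2.3]), array([ 0.    ,  0.    , -0.0741]))
```

Emit:
{"fn": "arm_command", "kwargs": {"motion": [-26,-55,0,0,0,0,85,-26,-55,0,0,0,0,85,-26,-55,0,0,0,0,85,-26,-55,0,0,0,0,85,-26,-55,0,0,0,-0.074,85], "grip_force": 40}}

```text
time_s: 1.82
tcp_pos: [0.3693, -0.3424, 0.242]
orientation: [-180.0, -0.1, -72.7]
wrist_force: [0.2, -1.4, -0.2]
width: 0.0853
```

```bash
python3 - <<'E'
from h import *
print(rel([.5775,-.174,.24],-72.3))
E
```

```text
(array([ -98.7, -248.9,    1.9]), array([-0.0002, -0.0015, -0.0064]))
```

Emit:
{"fn": "arm_command", "kwargs": {"motion": [-22,-56,0,0,0,0,85,-22,-56,0,0,0,0,85,-22,-56,0,0,0,0,85,-20,-50,0,0,0,0,85,-12,-31,0,0,0,-0.006,85]}}

```text
time_s: 2.45
tcp_pos: [0.5851, -0.1664, 0.2423]
orientation: [-179.9, -0.2, -72.1]
wrist_force: [-0.5, 0.2, 0.3]
width: 0.0852
```

```bash
python3 - <<'E'
from h import *
print(rel([.5775,-.174,.24],-72.3))
im=viewer.capture('wrist'); cv2.imwrite('pics/w1.png',im[:,:,::-1])
E
```

```text
(array([4.9, 9.6, 2.3]), array([-0.0012, -0.0033,  0.0029]))
```

View pics/w1.png

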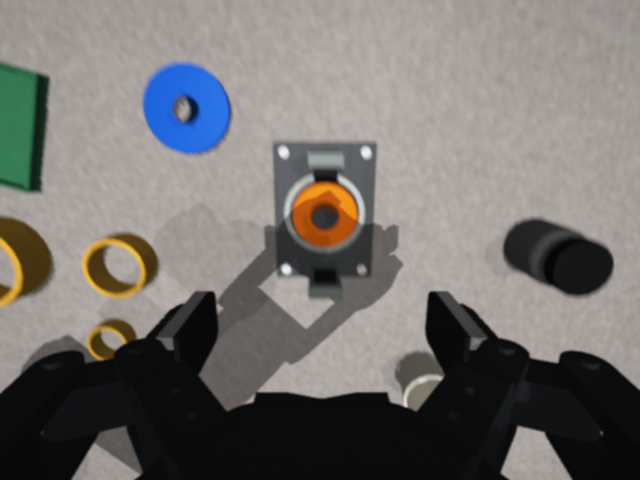

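```bash
cat >> h.py <<'E'
def bolts(im,c,guess,z=.012,r=9,thr=190):
    out=[]
    for x,y in guess:
        x,y=int(x),int(y); w=im[y-r:y+r+1,x-r:x+r+1].astype(float).min(2)
        w=np.clip(w-thr,0,None); yy,xx=np.mgrid[y-r:y+r+1,x-r:x+r+1]
        out.append([(w*xx).sum()/w.sum(),(w*yy).sum()/w.sum()])
    P=bp(c,out,z); return np.array(out),P
E
python3 - <<'E'
from h import *
c=cal('wrist'); im=viewer.capture('wrist'); c=cal('wrist')
px,P=bolts(im,c,[(283,152),(366,152),(286,270),(362,270)],thr=150)
print(px.round(1),P.round(4),P.mean(0).round(4))
u=P[0]+P[1]-P[2]-P[3]; v=P[0]+P[2]-P[1]-P[3]
print(np.degrees(np.arctan2(u[1],u[0])),np.degrees(np.arctan2(-v[0],v[1])),np.linalg.norm(u)/2,np.linalg.norm(v)/2)
hsv=cv2.cvtColor(im,cv2.COLOR_RGB2HSV)
def seg(lo,hi,s=120,box=None):
    m=((hsv[...,0]>=lo)&(hsv[...,0]<=hi)&(hsv[...,1]>s)&(hsv[...,2]>40)).astype(np.uint8)
    if box: q=np.zeros_like(m); x0,y0,x1,y1=box; q[y0:y1,x0:x1]=m[y0:y1,x0:x1]; m=q
    cs,_=cv2.findContours(m,cv2.RETR_EXTERNAL,cv2.CHAIN_APPROX_NONE); return max(cs,key=cv2.contourArea)
def circ(k,z):
    P=bp(c,k[:,0,:],z)[:,:2]; A=np.c_[2*P,np.ones(len(P))]; b=(P**2).sum(1); s=np.linalg.lstsq(A,b,rcond=None)[0]
    return s[:2],2*np.sqrt(s[2]+s[:2]@s[:2])
print('lid',circ(cv2.convexHull(seg(100,130,box=(100,30,260,180))),.009))
print('blank',circ(cv2.convexHull(seg(0,20,box=(270,160,380,260))),.03))
print('sleeve',circ(cv2.convexHull(seg(10,32,box=(70,220,170,310))),.03))
print(pose()[0],sensors.state()['time_s'])
E
```

```text
[[285.6 155.5]
 [368.  155.1]
 [288.2 273.9]
 [363.4 274.1]] [[ 0.6244 -0.1163  0.012 ]
 [ 0.6504 -0.1947  0.012 ]
 [ 0.5038 -0.1551  0.012 ]
 [ 0.5291 -0.2337  0.012 ]] [ 0.5769 -0.175   0.012 ]
17.810129042053426 18.048586598520977 0.12704716651677306 0.08261320664429861
lid (array([ 0.63228001, -0.01540099]), np.float64(0.08381947212056914))
blank (array([ 0.5777597 , -0.17482528]), np.float64(0.06593014421296485))
sleeve (array([0.46163371, 0.01056492]), np.float64(0.07423072132825166))
[ 0.58536335 -0.16592605  0.24194428] 2.55
```

```bash
python3 - <<'E'
from h import *
print(rel([.5775,-.175,.044],-72.1))
E
```

```text
(array([  5.7,  10.5, 197.9]), array([-0.0014, -0.0028,  0.0013]))
```

Emit:
{"fn": "arm_command", "kwargs": {"motion": [3,5,10,0,0,0,85,3,5,40,0,0,0,85,0,0,50,0,0,0,85,0,0,40,0,0,0,85,0,0,0,0,0,0,85]}}

```text
time_s: 3.18
tcp_pos: [0.5732, -0.18, 0.0972]
orientation: [-180.0, -0.2, -72.4]
wrist_force: [0.1, -0.0, 0.3]
width: 0.0851
```

```bash
python3 - <<'E'
from h import *
print(rel([.5775,-.175,.044],-72.1))
im=viewer.capture('wrist'); cv2.imwrite('pics/w2.png',im[:,:,::-1])
E
```

```text
(array([-3.7, -5.6, 53.2]), array([-0.0002, -0.0032, -0.0045]))
```

View pics/w2.png

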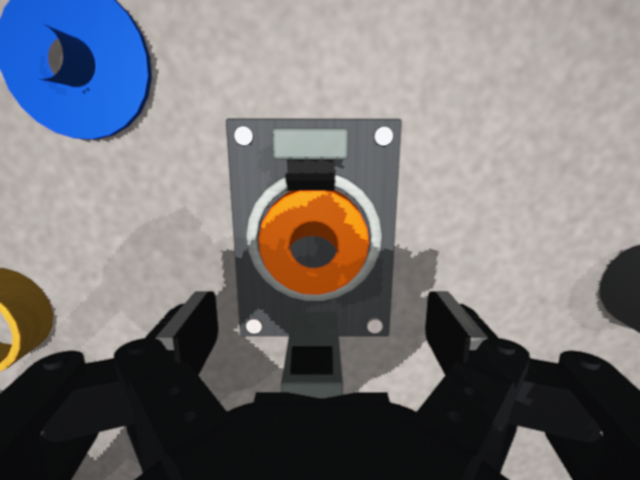

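```bash
python3 - <<'E'
from h import *
c=cal('wrist'); im=viewer.capture('wrist')
px,P=bolts(im,c,[(243,136),(384,136),(254,327),(375,326)],thr=120,r=11)
print(px.round(1),P.round(4),P.mean(0).round(4))
u=P[0]+P[1]-P[2]-P[3]; v=P[0]+P[2]-P[1]-P[3]
print(np.degrees(np.arctan2(u[1],u[0])),np.degrees(np.arctan2(-v[0],v[1])),np.linalg.norm(u)/2,np.linalg.norm(v)/2)
print(rel([.5775,-.175,.044],-72.1))
E
```

```text
[[242.  137. ]
 [380.9 137.3]
 [252.6 327. ]
 [372.3 325.6]] [[ 0.6257 -0.115   0.012 ]
 [ 0.6508 -0.1942  0.012 ]
 [ 0.505  -0.1533  0.012 ]
 [ 0.531  -0.2321  0.012 ]] [ 0.5781 -0.1737  0.012 ]
17.600238822517362 17.94460875161769 0.12612503211013099 0.08309125377927322
(array([-5.1, -3.6, 56.8]), array([-0.0052, -0.0084, -0.0041]))
```

Emit:
{"fn": "arm_command", "kwargs": {"motion": [-4,-3,15,0,0,0,85,0,0,18,0,0,0,85,0,0,12,0,0,0,85,0,0,0,0,0,0,85]}}

```text
time_s: 3.78
tcp_pos: [0.5791, -0.1768, 0.058]
orientation: [-179.4, -0.8, -72.3]
wrist_force: [-0.1, 0.5, -0.1]
width: 0.085
```

```bash
python3 - <<'E'
from h import *
print(rel([.5777,-.1743,.044],-72.1))
E
```

```text
(array([-3. ,  0.8, 14. ]), array([-0.0113, -0.0145, -0.0042]))
```

Emit:
{"fn": "arm_command", "kwargs": {"motion": [-2,1,10,-0.011,-0.014,-0.004,85,0,0,4,0,0,0,85,0,0,0,0,0,0,85]}}

```text
time_s: 4.15
tcp_pos: [0.5782, -0.1753, 0.0441]
orientation: [-180.0, -0.0, -72.1]
wrist_force: [-0.7, 0.0, 0.2]
width: 0.085
```

```bash
python3 - <<'E'
from h import *
print(rel([.5777,-.1743,.044],-72.1))
E
```

```text
(array([-1.1,  0.2,  0.1]), array([-0.0008, -0.0008,  0.0002]))
```

Aligned; close.

Emit:
{"fn": "arm_command", "kwargs": {"motion": [-1,0,0,0,0,0,20,0,0,0,0,0,0,20,0,0,0,0,0,0,20,0,0,0,0,0,0,20,0,0,0,0,0,0,20], "grip_force": 40}}

```text
time_s: 4.78
tcp_pos: [0.5782, -0.1745, 0.0449]
orientation: [-179.9, -0.1, -72.1]
wrist_force: [0.1, 0.3, -1.7]
width: 0.0269
```

Emit:
{"fn": "arm_command", "kwargs": {"motion": [0,0,0,0,0,0,20,0,0,0,0,0,0,20,0,0,-10,0,0,0,20,0,0,-20,0,0,0,20]}}

```text
time_s: 5.28
tcp_pos: [0.5774, -0.1741, 0.0747]
orientation: [180.0, 0.0, -72.1]
wrist_force: [-0.5, -0.4, -1.2]
width: 0.0271
```

```bash
python3 - <<'E'
from h import *
print(sensors.state()['width'],rel([.5617,.1787,.16],-72.1))
im=viewer.capture('wrist'); cv2.imwrite('pics/w3.png',im[:,:,::-1])
E
```

```text
0.027148440579674683 (array([-340.6,  -93.5,  -85.2]), array([0.0006, 0.0006, 0.0001]))
```

View pics/w3.png

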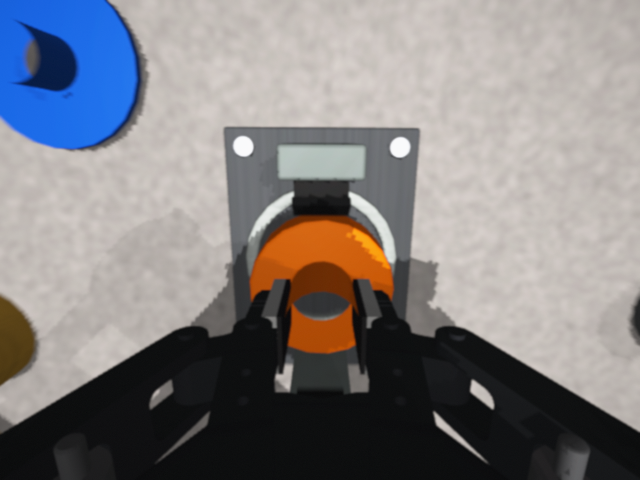

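Emit:
{"fn": "arm_command", "kwargs": {"motion": [0,0,-40,0,0,0,20,-20,-5,-40,0,0,0,20,-50,-14,-8,0,0,0,20,-58,-16,0,0,0,0,20,-58,-16,0,0,0,0,20]}}

```text
time_s: 5.95
tcp_pos: [0.5704, 0.0192, 0.1698]
orientation: [-179.6, -0.3, -72.5]
wrist_force: [1.5, -0.7, -1.0]
width: 0.0269
```

```bash
python3 - <<'E'
from h import *
print(sensors.state()['width'],rel([.5617,.1787,.16],-72.1))
E
```

```text
0.026874526907026373 (array([-154.7,  -39.6,    9.3]), array([-0.007 , -0.0055, -0.007 ]))
```

Emit:
{"fn": "arm_command", "kwargs": {"motion": [-45,-11,0,-0.007,-0.005,-0.007,20,-45,-11,0,0,0,0,20,-30,-8,0,0,0,0,20,-10,-3,0,0,0,0,20,0,0,0,0,0,0,20]}}

```text
time_s: 6.58
tcp_pos: [0.5603, 0.1608, 0.1706]
orientation: [-179.9, -0.0, -71.8]
wrist_force: [0.5, -0.3, -1.2]
width: 0.0267
```

```bash
python3 - <<'E'
from h import *
print(sensors.state()['width'],rel([.5617,.1787,.04],-72.1))
im=viewer.capture('wrist'); cv2.imwrite('pics/w4.png',im[:,:,::-1])
E
```

```text
0.026723866031865683 (array([-16.6,  -6.7, 130.6]), array([-0.0013, -0.0008,  0.0057]))
```

View pics/w4.png

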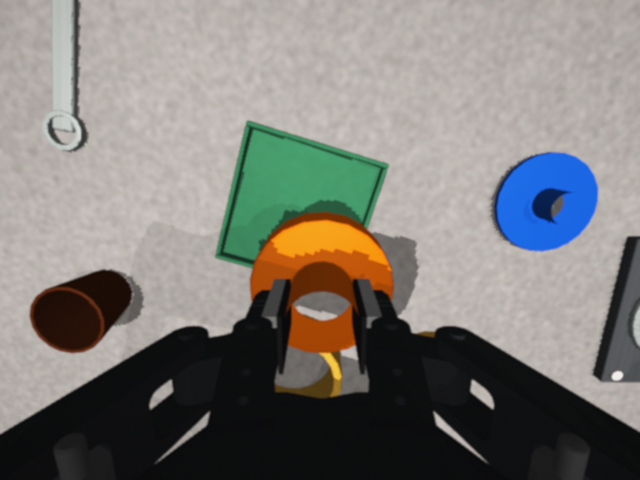

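```bash
python3 - <<'E'
from h import *
c=cal('wrist')
P=bp(c,[(386,165),(218,258),(248,123)],.016);print(P,(P[0]+P[1])/2)
print(rel([*((P[0]+P[1])/2)[:2],.04],-72.1))
E
```

```text
[[0.62222381 0.12605382 0.016     ]
 [0.50389566 0.23482457 0.016     ]
 [0.61858873 0.23911544 0.016     ]] [0.56305973 0.1804392  0.016     ]
(array([-18.4,  -8.7, 130.6]), array([-0.0012, -0.0008,  0.0049]))
```

Emit:
{"fn": "arm_command", "kwargs": {"motion": [-12,-6,20,0,0,0.004,20,-5,-2,35,0,0,0,20,0,0,40,0,0,0,20,0,0,20,0,0,0,20,0,0,0,0,0,0,20]}}

```text
time_s: 7.25
tcp_pos: [0.5655, 0.1725, 0.0533]
orientation: [-179.8, -0.1, -72.5]
wrist_force: [0.7, -0.5, -1.0]
width: 0.027
```

```bash
python3 - <<'E'
from h import *
print(rel([.5625,.180,.038],-72.1))
E
```

```text
(array([-8.1,  0.6, 15.3]), array([-0.0035, -0.0026, -0.0073]))
```

Emit:
{"fn": "arm_command", "kwargs": {"motion": [-6,0,6,-0.003,-0.002,-0.007,20,0,0,6,0,0,0,20,0,0,3,0,0,0,20,0,0,0,0,0,0,20]}}

```text
time_s: 7.75
tcp_pos: [0.5652, 0.1776, 0.04]
orientation: [-179.7, -0.1, -72.2]
wrist_force: [0.5, 0.6, -1.6]
width: 0.0265
```

```bash
python3 - <<'E'
from h import *
print(rel([.5625,.180,.037],-72.1),pose()[2]['wrist_force'])
E
```

```text
(array([-3.1,  1.8,  3. ]), array([-0.0046, -0.0015, -0.0012])) [ 0.50747862  0.59235846 -1.64234381]
```

Emit:
{"fn": "arm_command", "kwargs": {"motion": [0,0,3,-0.004,-0.001,0,20,0,0,1,0,0,0,20,0,0,0,0,0,0,20]}}

```text
time_s: 8.12
tcp_pos: [0.5654, 0.1776, 0.0369]
orientation: [-179.9, -0.0, -72.2]
wrist_force: [-0.3, -0.8, -1.4]
width: 0.027
```

```bash
python3 - <<'E'
from h import *
print(rel([.5625,.180,.037],-72.1),pose()[2]['wrist_force'])
E
```

```text
(array([-3.1,  2. , -0.1]), array([-0.0015, -0.0008, -0.001 ])) [-0.25475335 -0.79559283 -1.37746186]
```

Emit:
{"fn": "arm_command", "kwargs": {"motion": [0,0,1,0,0,0,20,0,0,0,0,0,0,70,0,0,0,0,0,0,70,0,0,0,0,0,0,70,0,0,0,0,0,0,70]}}

```text
time_s: 8.75
tcp_pos: [0.5657, 0.1777, 0.0366]
orientation: [-179.9, -0.1, -72.2]
wrist_force: [0.1, 0.1, 0.1]
width: 0.0698
```

Emit:
{"fn": "arm_command", "kwargs": {"motion": [0,0,-10,0,0,0,85,0,0,-30,0,0,0,85,0,0,-40,0,0,0,85,0,0,-40,0,0,0,85,0,0,0,0,0,0,85]}}

```text
time_s: 9.38
tcp_pos: [0.5655, 0.1777, 0.1628]
orientation: [-179.8, -0.1, -72.2]
wrist_force: [-0.2, 0.5, 0.0]
width: 0.0849
```

```bash
python3 - <<'E'
from h import *
print(rel([.458,.016,.16],-72.1))
im=viewer.capture('wrist'); cv2.imwrite('pics/w5.png',im[:,:,::-1])
E
```

```text
(array([121. , 151.9,   2.4]), array([-0.0037, -0.0013, -0.001 ]))
```

View pics/w5.png

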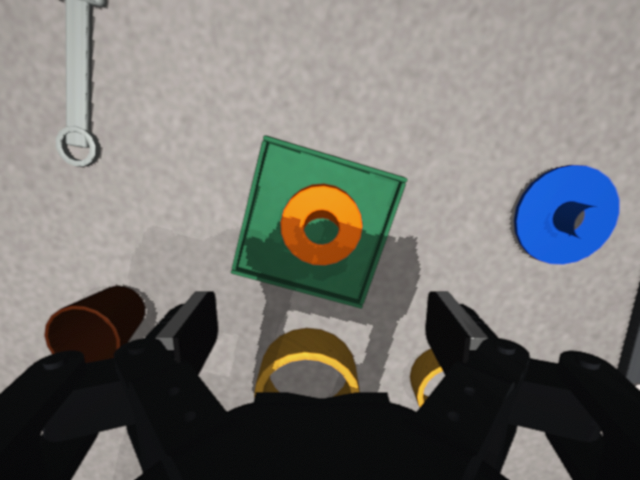

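Emit:
{"fn": "arm_command", "kwargs": {"motion": [34,43,-10,0,0,0,85,34,43,-10,0,0,0,85,28,36,-5,0,0,0,85,12,15,0,0,0,0,85,0,0,0,0,0,0,85]}}

```text
time_s: 10.05
tcp_pos: [0.4621, 0.0293, 0.1817]
orientation: [179.5, 0.2, -72.1]
wrist_force: [-0.5, 0.4, -0.4]
width: 0.0849
```

```bash
python3 - <<'E'
from h import *
print(rel([.459,.0155,.16],-72.1))
im=viewer.capture('wrist'); cv2.imwrite('pics/w6.png',im[:,:,::-1])
E
```

```text
(array([12.3,  7. , 21.7]), array([ 0.0086,  0.003 , -0.0005]))
```

View pics/w6.png

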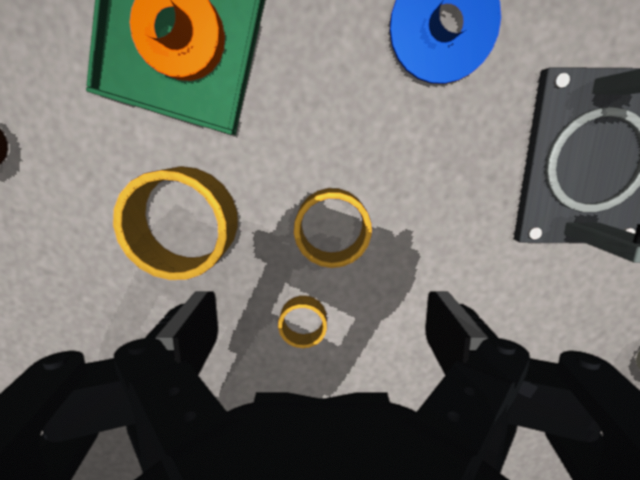

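```bash
cat >> h.py <<'E'
from scipy.optimize import least_squares
TH=np.linspace(0,2*np.pi,72,endpoint=False)
def fit(c,k,rings,x0):
    """k contour px; rings [(radius,z)]; fit centre by silhouette"""
    H=cv2.convexHull(k)[:,0,:].astype(float)
    # resample hull
    Hc=np.r_[H,H[:1]]; seg=np.r_[0,np.cumsum(np.linalg.norm(np.diff(Hc,axis=0),axis=1))]
    t=np.linspace(0,seg[-1],80,endpoint=False); S=np.c_[np.interp(t,seg,Hc[:,0]),np.interp(t,seg,Hc[:,1])]
    def f(v):
        Q=np.vstack([pj(c,np.c_[v[0]+r*np.cos(TH),v[1]+r*np.sin(TH),np.full(72,z)]) for r,z in rings])
        h=cv2.convexHull(Q.astype(np.float32))
        return [cv2.pointPolygonTest(h,(float(a),float(b)),True) for a,b in S]
    r=least_squares(f,x0,diff_step=1e-3,loss='soft_l1'); return r.x,np.sqrt(np.mean(np.square(f(r.x))))
def segm(im,lo,hi,box,s=110,v=40):
    hsv=cv2.cvtColor(im,cv2.COLOR_RGB2HSV)
    m=((hsv[...,0]>=lo)&(hsv[...,0]<=hi)&(hsv[...,1]>s)&(hsv[...,2]>v)).astype(np.uint8)
    q=np.zeros_like(m); x0,y0,x1,y1=box; q[y0:y1,x0:x1]=m[y0:y1,x0:x1]
    cs,_=cv2.findContours(q,cv2.RETR_EXTERNAL,cv2.CHAIN_APPROX_NONE); return max(cs,key=cv2.contourArea)
E
python3 - <<'E'
from h import *
c=cal('wrist'); im=viewer.capture('wrist')
k=segm(im,8,34,(280,175,390,280),s=90); print(cv2.boundingRect(k))
x,e=fit(c,k,[(.033,.03),(.033,0)],[.459,.0155]); print('sleeve',x,e)
k=segm(im,8,34,(100,150,250,290),s=90)
print(fit(c,k,[(.045,.03),(.045,0)],[.42,.14]))
k=segm(im,100,130,(380,0,520,100)); 
print(rel([*x,.019],-72.1))
E
```

```text
(294, 189, 79, 80)
sleeve [0.4577683  0.01873638] 0.914581849688897
(array([0.42041559, 0.14849293]), np.float64(2.9403616048124452))
(array([  9.8,   7.1, 162.8]), array([0.0079, 0.0028, 0.0011]))
```

Emit:
{"fn": "arm_command", "kwargs": {"motion": [8,5,15,0.008,0.003,0,85,0,0,40,0,0,0,85,0,0,40,0,0,0,85,0,0,20,0,0,0,85,0,0,0,0,0,0,85]}}

```text
time_s: 10.78
tcp_pos: [0.4631, 0.0248, 0.062]
orientation: [-180.0, 0.0, -71.7]
wrist_force: [-0.5, 0.3, 0.5]
width: 0.0856
```

```bash
python3 - <<'E'
from h import *
c=cal('wrist'); im=viewer.capture('wrist'); cv2.imwrite('pics/w7.png',im[:,:,::-1])
k=segm(im,8,34,(230,120,430,330),s=90); print(cv2.boundingRect(k))
x,e=fit(c,k,[(.033,.03),(.033,0)],[.459,.0155]); print('sleeve',x,e)
print(rel([*x,.015],-72.1))
E
```

```text
(265, 217, 129, 113)
sleeve [0.45821804 0.01874168] 7.18130174389625
(array([ 4. ,  7. , 47.8]), array([-0.002 , -0.0003,  0.0069]))
```

View pics/w7.png

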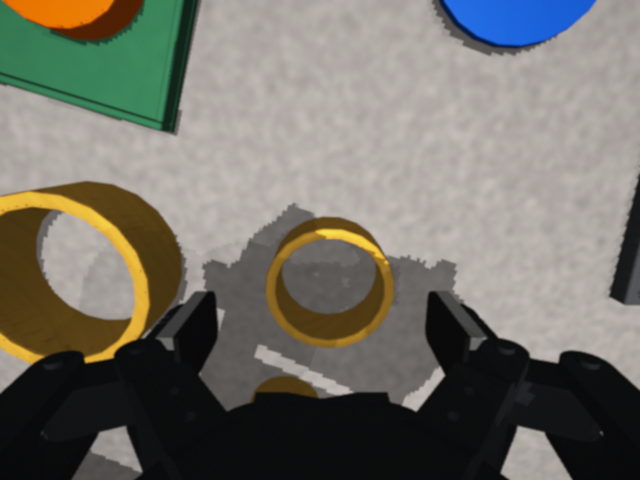

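```bash
python3 - <<'E'
from h import *
im=viewer.capture('wrist');c=cal('wrist')
k=segm(im,8,34,(230,190,420,365),s=90); print(cv2.boundingRect(k))
x,e=fit(c,k,[(.033,.03),(.033,0)],[.459,.0155]); print('sleeve',x,e)
print(rel([*x,.015],-72.1))
E
```

```text
(265, 218, 129, 130)
sleeve [0.45829669 0.01829101] 1.1978789512108965
(array([ 4.1,  7.3, 48.5]), array([-0.0034, -0.0012,  0.0067]))
```

Emit:
{"fn": "arm_command", "kwargs": {"motion": [4,7,5,-0.003,-0.001,0.006,85,0,0,18,0,0,0,85,0,0,15,0,0,0,85,0,0,8,0,0,0,85,0,0,0,0,0,0,85]}}

```text
time_s: 11.5
tcp_pos: [0.4597, 0.0172, 0.0192]
orientation: [-179.6, -0.2, -72.1]
wrist_force: [-0.0, 0.0, 0.7]
width: 0.0847
```

```bash
python3 - <<'E'
from h import *
im=viewer.capture('wrist');c=cal('wrist'); cv2.imwrite('pics/w8.png',im[:,:,::-1])
print(rel([.4583,.0183,.015],-72.1))
E
```

```text
(array([-1.6,  1.2,  4.4]), array([-0.0069, -0.0043,  0.0001]))
```

View pics/w8.png

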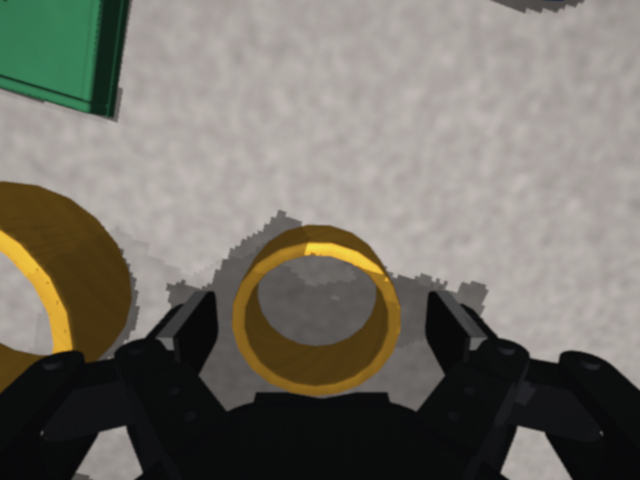

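Emit:
{"fn": "arm_command", "kwargs": {"motion": [-1,1,4,-0.007,-0.004,0,85,0,0,1,0,0,0,55,0,0,0,0,0,0,55,0,0,0,0,0,0,55,0,0,0,0,0,0,55], "grip_force": 50}}

```text
time_s: 12.18
tcp_pos: [0.459, 0.0179, 0.0157]
orientation: [-179.9, -0.1, -72.1]
wrist_force: [0.1, -0.7, -2.3]
width: 0.0642
```

Emit:
{"fn": "arm_command", "kwargs": {"motion": [0,0,0,0,0,0,55,0,0,-15,0,0,0,55,0,0,-30,0,0,0,55,0,0,-15,0,0,0,55,0,0,0,0,0,0,55]}}

```text
time_s: 12.8
tcp_pos: [0.4583, 0.018, 0.0764]
orientation: [179.9, 0.0, -72.1]
wrist_force: [-0.4, -0.1, -2.5]
width: 0.0642
```

```bash
python3 - <<'E'
from h import *
im=viewer.capture('wrist');c=cal('wrist'); cv2.imwrite('pics/w9.png',im[:,:,::-1])
print(rel([.4583,.0183,.015],-72.1),pose()[2]['width'],pose()[2]['wrist_force'])
E
```

```text
(array([-0.1, -0.5, 60.8]), array([0.002 , 0.0008, 0.    ])) 0.06428179225092918 [-0.21078711  0.04212078 -2.6551359 ]
```

View pics/w9.png

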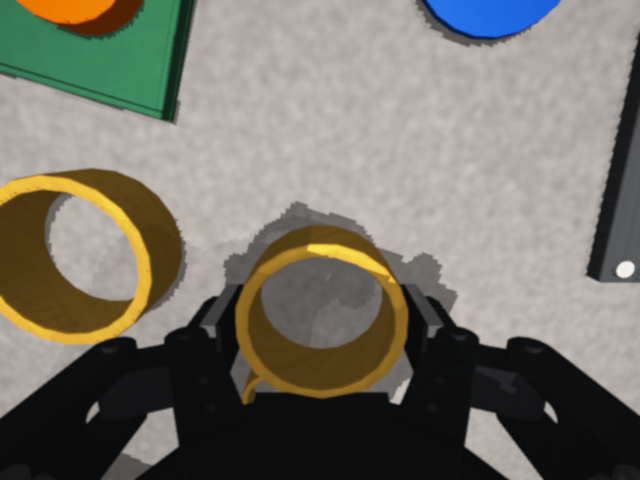

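```bash
python3 - <<'E'
from h import *
im=viewer.capture('wrist');c=cal('wrist'); p,R,s=pose()
# overlay for hypotheses y offset; top outer, inner and bottom outer rings, in tool frame
def ring(r,z,dx,dy): return pj(c,p+(np.c_[dx+r*np.cos(TH),dy+r*np.sin(TH),np.full(72,z)]/1000)@R.T)
for i,dy in enumerate([-2,0,2]):
    v=cv2.resize(im[200:420,200:440,::-1].copy(),None,fx=3,fy=3,interpolation=cv2.INTER_CUBIC)
    for r,z,col in [(33,-14.3,(0,0,255)),(27.5,-14.3,(255,0,0)),(33,15.7,(0,255,0))]:
        q=((ring(r,z,0,dy)-[200,200]+.5)*3).astype(np.int32); cv2.polylines(v,[q],True,col,1)
    cv2.imwrite(f'pics/w10_{i}.png',v)
print(s['time_s'])
E
```

```text
12.9
```

View pics/w10_1.png

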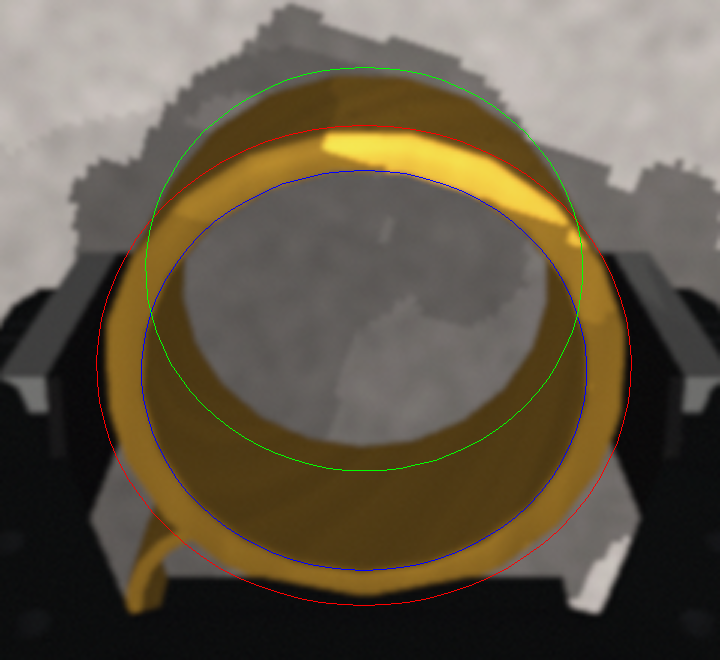

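```bash
python3 - <<'E'
from h import *
c=cal('wrist'); p,R,s=pose()
for z in [-4,0,4,8,11]: print(z,pj(c,p+R@np.array([-33,-11,z])/1000)[0].round(1))
print(rel([.5777,-.1743,.14],-72.1))
E
```

```text
-4 [236.5 287.9]
0 [238.9 283.9]
4 [241.1 280.1]
8 [243.1 276.5]
11 [244.6 273.9]
(array([219.9, -54.8, -65.1]), array([0.0029, 0.0014, 0.    ]))
```

Emit:
{"fn": "arm_command", "kwargs": {"motion": [30,-8,-35,0,0,0,55,50,-13,-25,0,0,0,55,55,-14,0,0,0,0,55,45,-11,0,0,0,0,55,15,-4,0,0,0,0,55]}}

```text
time_s: 13.52
tcp_pos: [0.5662, -0.1556, 0.1301]
orientation: [179.4, 0.4, -72.0]
wrist_force: [-0.4, 0.3, -1.4]
width: 0.0642
```

Emit:
{"fn": "arm_command", "kwargs": {"motion": [0,0,0,0,0,0,55,0,0,0,0,0,0,55]}}

```text
time_s: 13.78
tcp_pos: [0.5651, -0.1545, 0.1281]
orientation: [179.2, 0.6, -72.0]
wrist_force: [0.9, -0.6, -3.0]
width: 0.0642
```

```bash
python3 - <<'E'
from h import *
im=viewer.capture('wrist');c=cal('wrist'); cv2.imwrite('pics/w11.png',im[:,:,::-1])
print(rel([.5777,-.1743,.14],-72.1))
E
```

```text
(array([ 22.7,  -5.7, -12.1]), array([0.014 , 0.011 , 0.0025]))
```

View pics/w11.png

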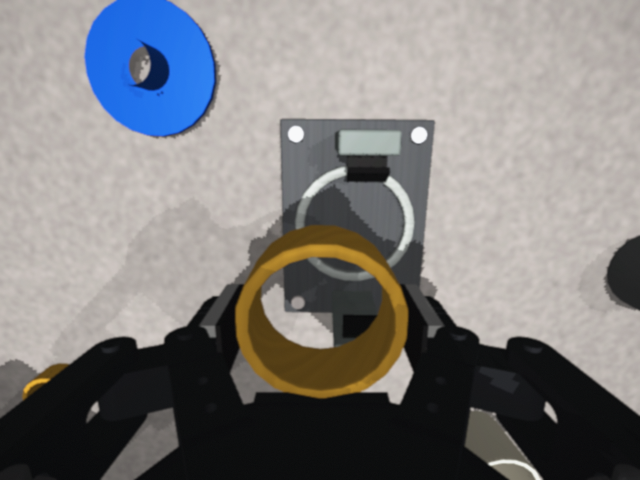

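Emit:
{"fn": "arm_command", "kwargs": {"motion": [15,-4,-8,0.014,0.011,0.002,55,5,-1,0,0,0,0,55,0,0,0,0,0,0,55]}}

```text
time_s: 14.2
tcp_pos: [0.5767, -0.1717, 0.1373]
orientation: [-179.9, -0.1, -72.0]
wrist_force: [0.5, 0.3, -1.9]
width: 0.0643
```

```bash
python3 - <<'E'
from h import *
im=viewer.capture('wrist');c=cal('wrist'); cv2.imwrite('pics/w12.png',im[:,:,::-1])
print(pose()[2]['orientation'],rel([.5777,-.1743,.04],-72.1))
E
```

```text
[-1.79909218e+02 -7.33083105e-02 -7.19703548e+01] (array([ 2.8,  0. , 97.3]), array([-0.0016, -0.0013,  0.0023]))
```

View pics/w12.png

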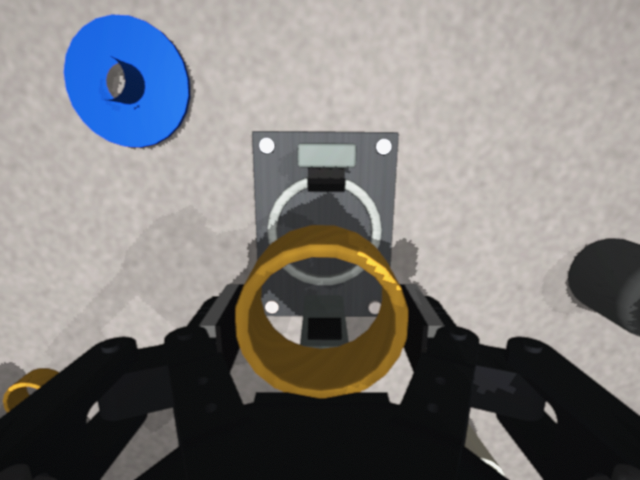

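```bash
python3 - <<'E'
from h import *
im=viewer.capture('wrist');c=cal('wrist')
px,P=bolts(im,c,[(267,146),(384,146),(272,308),(375,308)],thr=110,r=9)
print(px.round(1),P.round(4),P.mean(0).round(4))
u=P[0]+P[1]-P[2]-P[3]; v=P[0]+P[2]-P[1]-P[3]
print(np.degrees(np.arctan2(u[1],u[0])),np.degrees(np.arctan2(-v[0],v[1])),np.linalg.norm(u)/2,np.linalg.norm(v)/2)
p,R,s=pose(); print(p, 'carrier in tool',R.T@(P.mean(0)-p)*1000)
# lid
k=segm(im,100,130,(40,0,220,170)); print('lid',fit(c,k,[(.042,.012),(.042,.006)],[.633,-.015]))
E
```

```text
[[266.4 145. ]
 [383.5 146.1]
 [271.6 307.4]
 [374.1 307.3]] [[ 0.6252 -0.115   0.012 ]
 [ 0.6502 -0.1938  0.012 ]
 [ 0.5052 -0.1531  0.012 ]
 [ 0.5309 -0.2311  0.012 ]] [ 0.5779 -0.1733  0.012 ]
17.494080109389323 17.894635554849646 0.1254758645311244 0.08244625363556958
[ 0.57657203 -0.17135729  0.13721914] carrier in tool [  2.07744012  -0.50109394 125.22228134]
lid (array([ 0.63422727, -0.01377904]), np.float64(1.3453390239221514))
```

Emit:
{"fn": "arm_command", "kwargs": {"motion": [2,0,20,-0.001,-0.001,0,55,0,0,35,0,0,0,55,0,0,20,0,0,0,55,0,0,0,0,0,0,55]}}

```text
time_s: 14.8
tcp_pos: [0.5772, -0.1728, 0.0607]
orientation: [-179.9, -0.0, -71.9]
wrist_force: [-0.2, 0.0, -2.1]
width: 0.0639
```

```bash
python3 - <<'E'
from h import *
im=viewer.capture('wrist');c=cal('wrist'); cv2.imwrite('pics/w13.png',im[:,:,::-1])
print(rel([.5778,-.1740,.04],-72.2))
E
```

```text
(array([ 1. ,  0.3, 21.7]), array([-0.0022, -0.0018,  0.0047]))
```

View pics/w13.png

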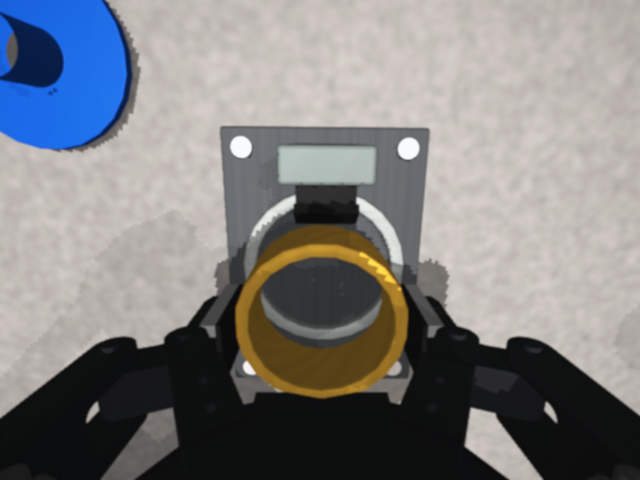

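Emit:
{"fn": "arm_command", "kwargs": {"motion": [1,0,10,-0.002,-0.002,0.005,55,0,0,9,0,0,0,55,0,0,0,0,0,0,55]}}

```text
time_s: 15.22
tcp_pos: [0.5789, -0.1743, 0.0434]
orientation: [-179.9, -0.1, -72.2]
wrist_force: [-0.5, 0.4, -2.1]
width: 0.0639
```

```bash
python3 - <<'E'
from h import *
im=viewer.capture('wrist');c=cal('wrist'); cv2.imwrite('pics/w14.png',im[:,:,::-1])
print(rel([.5778,-.1740,.028],-72.2))
E
```

```text
(array([-0.8,  1.1, 15.8]), array([-0.0028, -0.0024, -0.0005]))
```

View pics/w14.png

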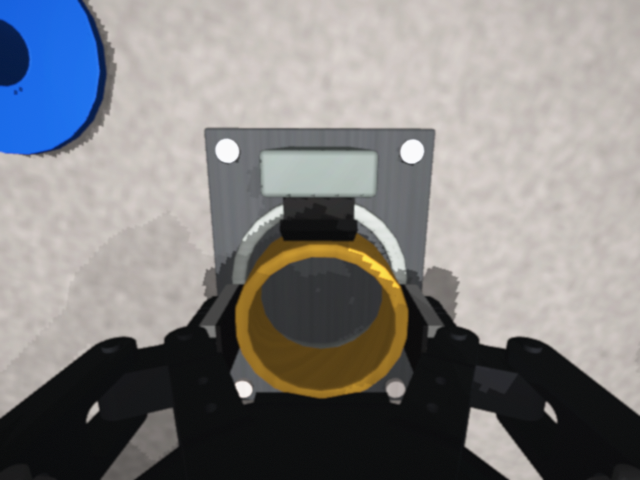

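Emit:
{"fn": "arm_command", "kwargs": {"motion": [-0.8,1,6,-0.002,-0.002,0,55,0,0,4,0,0,0,55,0,0,0,0,0,0,55]}}

```text
time_s: 15.65
tcp_pos: [0.578, -0.174, 0.0336]
orientation: [-179.9, -0.1, -72.2]
wrist_force: [-0.5, 0.8, -2.0]
width: 0.0639
```

```bash
python3 - <<'E'
from h import *
print(rel([.5778,-.1740,.028],-72.2))
E
```

```text
(array([-0.1,  0.2,  5.6]), array([-0.0013, -0.0009, -0.0005]))
```

Emit:
{"fn": "arm_command", "kwargs": {"motion": [0,0,4,0,0,0,55,0,0,2,0,0,0,55,0,0,1,0,0,0,55]}}

```text
time_s: 16.02
tcp_pos: [0.5782, -0.1741, 0.0276]
orientation: [-179.9, -0.1, -72.2]
wrist_force: [-5.7, 1.4, 14.1]
width: 0.064
```

```bash
python3 - <<'E'
from h import *
print(rel([.5778,-.1740,.028],-72.2))
im=viewer.capture('scene'); cv2.imwrite('pics/s15.png',im[:,:,::-1]); crop(im,180,190,320,310,5,'s15.png')
im=viewer.capture('wrist'); cv2.imwrite('pics/w15.png',im[:,:,::-1])
E
```

```text
(array([-0.2,  0.3, -0.4]), array([-0.0019, -0.0015, -0.0005]))
```

View pics/w15.png

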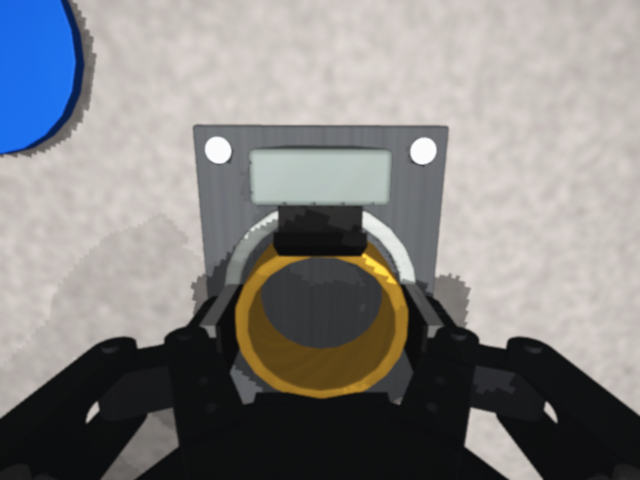

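View pics/s15.png

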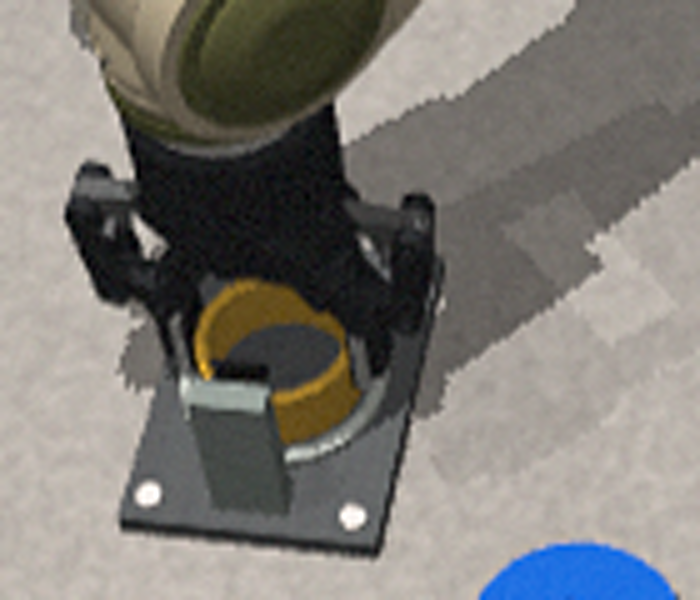

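Emit:
{"fn": "arm_command", "kwargs": {"motion": [0,0,-0.5,0,0,0,85,0,0,0,0,0,0,85,0,0,0,0,0,0,85,0,0,-10,0,0,0,85,0,0,-30,0,0,0,85]}}

```text
time_s: 16.75
tcp_pos: [0.5777, -0.1739, 0.0683]
orientation: [-180.0, 0.0, -72.2]
wrist_force: [0.1, -0.1, 0.2]
width: 0.0849
```

Emit:
{"fn": "arm_command", "kwargs": {"motion": [0,0,-40,0,0,0,85,0,0,-40,0,0,0,85,0,0,-30,0,0,0,85,0,0,0,0,0,0,85]}}

```text
time_s: 17.25
tcp_pos: [0.5781, -0.1741, 0.1865]
orientation: [-179.7, -0.3, -72.2]
wrist_force: [-0.1, -0.4, -0.3]
width: 0.0849
```

```bash
python3 - <<'E'
from h import *
im=viewer.capture('wrist');c=cal('wrist'); cv2.imwrite('pics/w16.png',im[:,:,::-1])
print(rel([.4274,-.3429,.16],-72.2))
E
```

```text
(array([115.1, 194.7,  24.7]), array([-0.0027, -0.0024, -0.0005]))
```

View pics/w16.png

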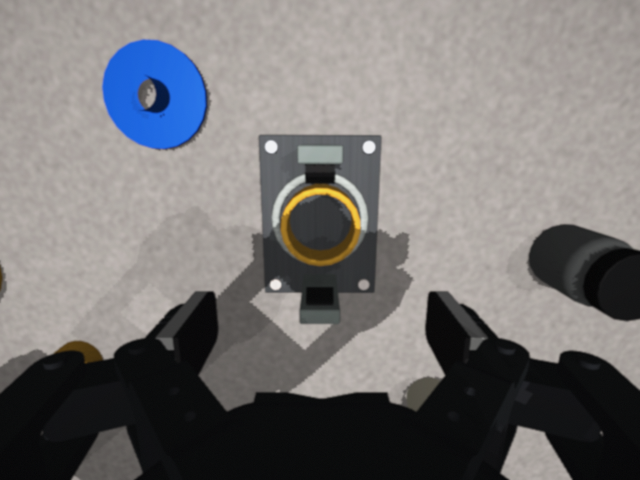

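Emit:
{"fn": "arm_command", "kwargs": {"motion": [28,48,0,0,0,0,85,28,48,0,0,0,0,85,26,44,0,0,0,0,85,16,28,0,0,0,0,85,0,0,0,0,0,0,85]}}

```text
time_s: 17.92
tcp_pos: [0.4423, -0.3206, 0.1788]
orientation: [179.9, 0.4, -72.1]
wrist_force: [-0.1, 0.7, 1.3]
width: 0.0849
```

```bash
python3 - <<'E'
from h import *
im=viewer.capture('wrist');c=cal('wrist'); cv2.imwrite('pics/w17.png',im[:,:,::-1])
print(rel([.4274,-.3429,.16],-72.2))
E
```

```text
(array([17.4, 21.9, 18.7]), array([0.002 , 0.0068, 0.0022]))
```

View pics/w17.png

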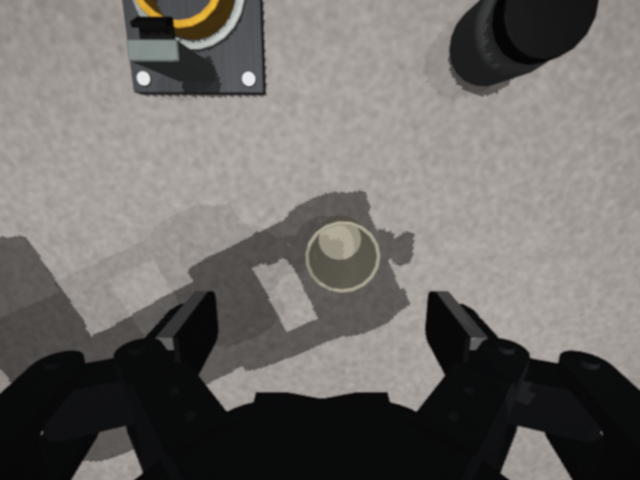

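```bash
python3 - <<'E'
from h import *
im=viewer.capture('wrist');c=cal('wrist')
crop(im,280,190,410,320,5,'w17c.png')
P=bp(c,[(342.5,256.5),(305,256.5),(380,256.5)],.056); print(P, np.linalg.norm(P[1]-P[2]))
print(rel([*P[0][:2],.11],-72.2))
E
```

```text
[[ 0.43055359 -0.33966754  0.056     ]
 [ 0.42161908 -0.31249654  0.056     ]
 [ 0.43947406 -0.36679584  0.056     ]] 0.05715955866831625
(array([16. , 18.6, 69. ]), array([0.0017, 0.0065, 0.0036]))
```

View pics/w17c.png

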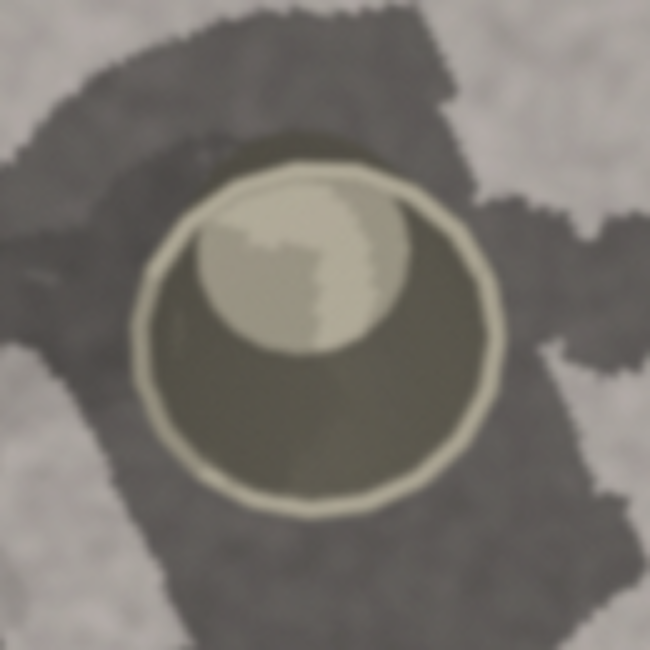

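Emit:
{"fn": "arm_command", "kwargs": {"motion": [10,12,25,0.002,0.006,0.003,85,5,6,30,0,0,0,85,0,0,12,0,0,0,85,0,0,0,0,0,0,85]}}

```text
time_s: 18.52
tcp_pos: [0.4341, -0.3355, 0.1099]
orientation: [-179.9, 0.0, -71.8]
wrist_force: [-0.2, -0.2, 0.0]
width: 0.0848
```

```bash
python3 - <<'E'
from h import *
im=viewer.capture('wrist');c=cal('wrist'); cv2.imwrite('pics/w18.png',im[:,:,::-1])
print(rel([.4305,-.3400,.038],-72.2))
E
```

```text
(array([ 3. ,  5. , 72.5]), array([-0.0015, -0.    ,  0.0065]))
```

View pics/w18.png

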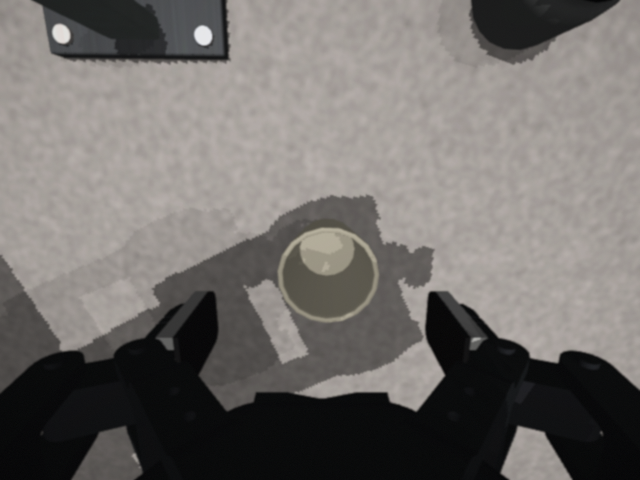

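```bash
python3 - <<'E'
from h import *
c=cal('wrist')
P=bp(c,[(328.5,274.7)],.056); print(P)
print(rel([*P[0][:2],.038],-72.2))
E
```

```text
[[ 0.42949352 -0.34163891  0.056     ]]
(array([ 4.2,  6.4, 72.5]), array([-0.0015, -0.    ,  0.0065]))
```

Emit:
{"fn": "arm_command", "kwargs": {"motion": [3,5,20,-0.001,0,0.006,85,1,1,25,0,0,0,85,0,0,18,0,0,0,85,0,0,8,0,0,0,85,0,0,0,0,0,0,85]}}

```text
time_s: 19.2
tcp_pos: [0.4338, -0.3421, 0.0432]
orientation: [-179.7, -0.6, -72.0]
wrist_force: [-0.1, -0.2, 0.4]
width: 0.0851
```

```bash
python3 - <<'E'
from h import *
im=viewer.capture('wrist');c=cal('wrist'); cv2.imwrite('pics/w19.png',im[:,:,::-1])
print(rel([.4297,-.3413,.038],-72.2))
E
```

```text
(array([-2.3,  3.7,  5.5]), array([-0.0051, -0.0107,  0.0037]))
```

View pics/w19.png

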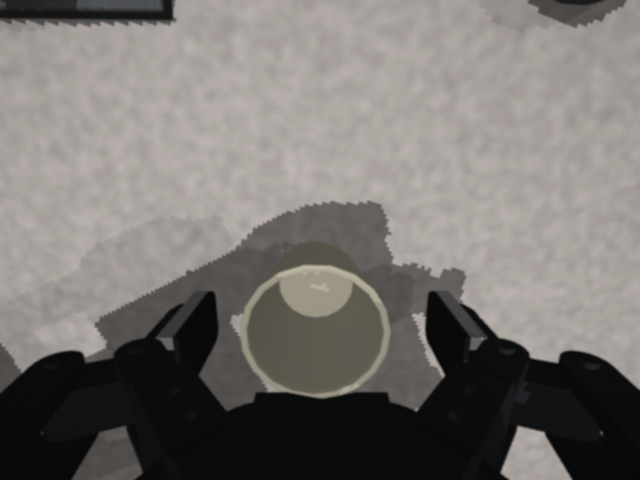

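```bash
python3 - <<'E'
from h import *
c=cal('wrist')
P=bp(c,[(315.5,331.3)],.056); print(P)
print(rel([*P[0][:2],.038],-72.2))
E
```

```text
[[ 0.43033188 -0.34117064  0.056     ]]
(array([-2.2,  3.1,  5.5]), array([-0.0051, -0.0107,  0.0037]))
```

Emit:
{"fn": "arm_command", "kwargs": {"motion": [-2,3,4,-0.005,-0.01,0.003,85,0,0,1,0,0,0,85,0,0,0,0,0,0,85]}}

```text
time_s: 19.62
tcp_pos: [0.4307, -0.3418, 0.0398]
orientation: [-180.0, -0.1, -72.2]
wrist_force: [0.3, 0.1, 0.5]
width: 0.0849
```

```bash
python3 - <<'E'
from h import *
print(rel([.4302,-.3412,.038],-72.2))
E
```

```text
(array([-0.7,  0.3,  1.8]), array([-0.0007, -0.0025,  0.0007]))
```

Emit:
{"fn": "arm_command", "kwargs": {"motion": [-0.5,0,2,0,-0.002,0,50,0,0,0,0,0,0,50,0,0,0,0,0,0,50,0,0,0,0,0,0,50,0,0,0,0,0,0,50], "grip_force": 30}}

```text
time_s: 20.25
tcp_pos: [0.4307, -0.3413, 0.0382]
orientation: [-179.9, -0.0, -72.2]
wrist_force: [0.1, 0.3, 1.2]
width: 0.0564
```

Emit:
{"fn": "arm_command", "kwargs": {"motion": [0,0,0,0,0,0,50,0,0,-15,0,0,0,50,0,0,-20,0,0,0,50,0,0,-15,0,0,0,50,0,0,0,0,0,0,50]}}

```text
time_s: 20.88
tcp_pos: [0.4309, -0.3416, 0.0921]
orientation: [-179.9, -0.1, -72.2]
wrist_force: [0.9, 0.2, -0.3]
width: 0.0559
```

```bash
python3 - <<'E'
from h import *
im=viewer.capture('wrist');c=cal('wrist'); cv2.imwrite('pics/w20.png',im[:,:,::-1])
print(rel([.5778,-.1740,.16],-72.2),pose()[2]['width'])
E
```

```text
(array([-114.1, -191.4,  -68.5]), array([-0.001 , -0.001 ,  0.0006])) 0.05588338949392844
```

View pics/w20.png

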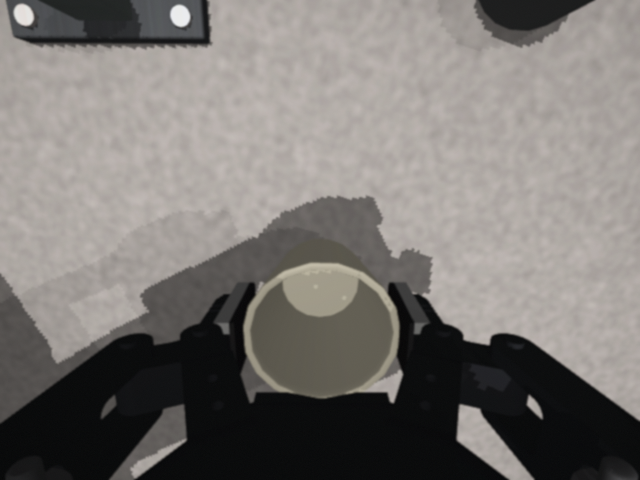

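```bash
python3 - <<'E'
from h import *
c=cal('wrist'); p,R,s=pose()
print((R.T@(bp(c,[322,330.5],p[2]+.018)[0]-p)*1000))
E
```

```text
[  0.41239571  -0.59241393 -17.99903242]
```

Emit:
{"fn": "arm_command", "kwargs": {"motion": [0,0,-30,0,0,0,50,-20,-35,-25,0,0,0,50,-30,-50,0,0,0,0,50,-28,-45,0,0,0,0,50,-12,-20,0,0,0,0,50]}}

```text
time_s: 21.55
tcp_pos: [0.5476, -0.207, 0.1458]
orientation: [180.0, 0.2, -72.4]
wrist_force: [-1.0, -0.8, -0.6]
width: 0.0558
```

Emit:
{"fn": "arm_command", "kwargs": {"motion": [0,0,0,0,0,0,50]}}

```text
time_s: 21.68
tcp_pos: [0.5481, -0.2056, 0.1451]
orientation: [179.9, 0.2, -72.3]
wrist_force: [0.3, -0.0, 0.1]
width: 0.056
```

```bash
python3 - <<'E'
from h import *
im=viewer.capture('wrist');c=cal('wrist'); cv2.imwrite('pics/w21.png',im[:,:,::-1])
print(rel([.5778,-.1740,.15],-72.2),pose()[2]['width'])
E
```

```text
(array([-21.7, -38.6,  -4.9]), array([ 0.0016,  0.004 , -0.0025])) 0.05602800263474912
```

View pics/w21.png

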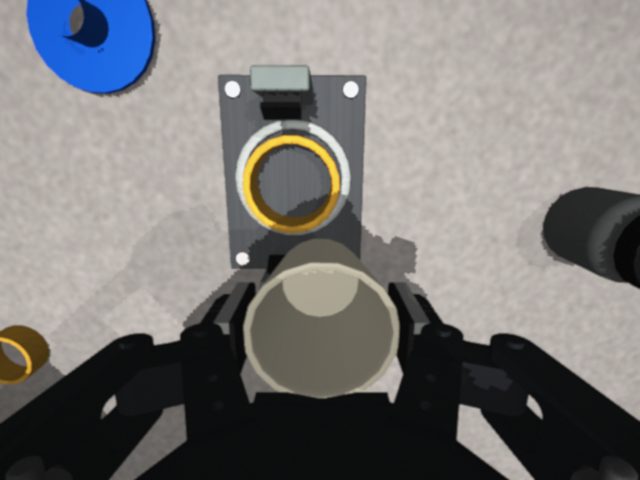

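```bash
python3 - <<'E'
from h import *
im=viewer.capture('wrist');c=cal('wrist')
k=segm(im,8,34,(235,120,350,240),s=110,v=60); print(cv2.boundingRect(k))
x,e=fit(c,k,[(.0327,.042),(.0327,.02)],[.5778,-.174]); print('sleeve',x,e)
px,P=bolts(im,c,[(232,89),(350,89),(242,259)],thr=110,r=9); print(P.round(4),(P[1]+P[2])[:2]/2)
print(rel([.5778,-.1740,.15],-72.2),rel([*x,.15],-72.2))
E
```

```text
(242, 134, 98, 98)
sleeve [ 0.57745953 -0.17548259] 0.6649940387985304
[[ 0.6252 -0.1158  0.012 ]
 [ 0.6502 -0.1948  0.012 ]
 [ 0.5057 -0.1533  0.012 ]] [ 0.57791623 -0.17402034]
(array([-22.3, -39.2,  -4.8]), array([ 0.0017,  0.0039, -0.0037])) (array([-21. , -38.4,  -4.8]), array([ 0.0017,  0.0039, -0.0037]))
```

Emit:
{"fn": "arm_command", "kwargs": {"motion": [-16,-28,-5,0.001,0.004,-0.003,50,-5,-9,0,0,0,0,50,0,0,0,0,0,0,50]}}

```text
time_s: 22.15
tcp_pos: [0.5746, -0.1788, 0.1495]
orientation: [179.9, 0.0, -72.5]
wrist_force: [-0.3, 0.2, -0.8]
width: 0.0562
```

```bash
python3 - <<'E'
from h import *
print(rel([.5777,-.1745,.05],-72.2),pose()[2]['width'])
E
```

```text
(array([-3.1, -4.5, 99.5]), array([ 0.0026,  0.0005, -0.0054])) 0.05623147379370523
```

Emit:
{"fn": "arm_command", "kwargs": {"motion": [-3,-4,15,0.002,0,-0.005,50,0,0,25,0,0,0,50,0,0,15,0,0,0,50,0,0,0,0,0,0,50]}}

```text
time_s: 22.65
tcp_pos: [0.5754, -0.1765, 0.0903]
orientation: [179.8, 0.1, -72.4]
wrist_force: [0.6, 0.4, 0.0]
width: 0.0563
```

```bash
python3 - <<'E'
from h import *
im=viewer.capture('wrist');c=cal('wrist'); cv2.imwrite('pics/w22.png',im[:,:,::-1])
print(rel([.5777,-.1745,.05],-72.2),pose()[2]['width'])
E
```

```text
(array([-1.4, -2.6, 41. ]), array([ 0.0018,  0.0012, -0.003 ])) 0.05644527722504425
```

View pics/w22.png

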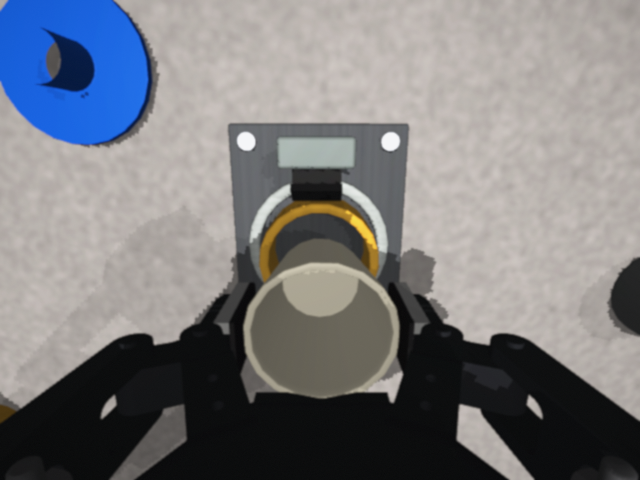

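Emit:
{"fn": "arm_command", "kwargs": {"motion": [-1.4,-2.6,6,0.002,0.001,-0.003,50,0,0,12,0,0,0,50,0,0,10,0,0,0,50,0,0,0,0,0,0,50]}}

```text
time_s: 23.2
tcp_pos: [0.5785, -0.1747, 0.0622]
orientation: [-179.9, -0.1, -72.2]
wrist_force: [-0.1, -0.0, -0.6]
width: 0.0561
```

```bash
python3 - <<'E'
from h import *
im=viewer.capture('wrist');c=cal('wrist'); cv2.imwrite('pics/w23.png',im[:,:,::-1])
print(rel([.5777,-.1745,.05],-72.2),pose()[2]['width'])
E
```

```text
(array([-0.6,  0.9, 12.7]), array([-0.0026, -0.0021,  0.0004])) 0.0559789291271788
```

View pics/w23.png

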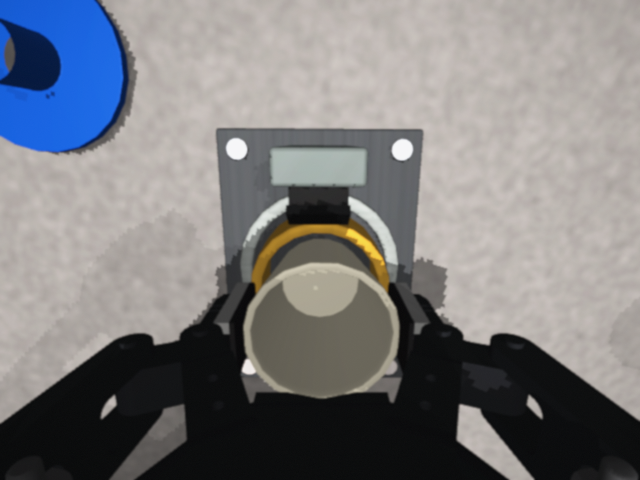

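Going well. Seated TCP expected ≈ 0.050.

Emit:
{"fn": "arm_command", "kwargs": {"motion": [-0.6,1,5,-0.002,-0.002,0,50,0,0,4,0,0,0,50,0,0,2,0,0,0,50,0,0,0,0,0,0,50]}}

```text
time_s: 23.75
tcp_pos: [0.578, -0.1747, 0.0517]
orientation: [-179.9, -0.1, -72.2]
wrist_force: [0.1, 0.6, -0.5]
width: 0.0562
```

```bash
python3 - <<'E'
from h import *
print(rel([.5777,-.1745,.05],-72.2),pose()[2]['width'],pose()[2]['wrist_force'])
E
```

```text
(array([-0.3,  0.2,  1.7]), array([-0.0017, -0.0011,  0.0004])) 0.05619252348096544 [ 0.05936186  0.61167893 -0.50774452]
```

Emit:
{"fn": "arm_command", "kwargs": {"motion": [0,0,1.5,0,0,0,50,0,0,1,0,0,0,50]}}

```text
time_s: 24.0
tcp_pos: [0.5785, -0.1746, 0.05]
orientation: [-179.8, -0.1, -72.2]
wrist_force: [-1.7, 3.9, 9.9]
width: 0.0562
```

```bash
python3 - <<'E'
from h import *
print(rel([.5777,-.1745,.05],-72.2),pose()[2]['width'],pose()[2]['wrist_force'])
im=viewer.capture('scene'); crop(im,180,190,320,310,5,'s24.png')
E
```

```text
(array([-0.3,  0.7,  0. ]), array([-0.003 , -0.0018,  0.0004])) 0.05617278240570462 [-1.70848032  3.92715705  9.91951872]
```

View pics/s24.png

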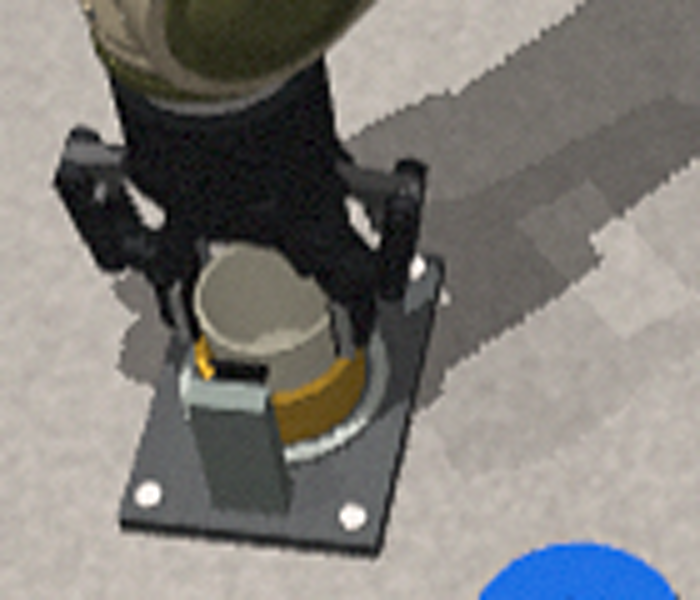

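Seated at exactly the expected height, with contact force. Release and lift.

Emit:
{"fn": "arm_command", "kwargs": {"motion": [0,0,-0.5,0,0,0,85,0,0,0,0,0,0,85,0,0,0,0,0,0,85,0,0,-10,0,0,0,85,0,0,-30,0,0,0,85]}}

```text
time_s: 24.68
tcp_pos: [0.5773, -0.1743, 0.0901]
orientation: [180.0, 0.1, -72.2]
wrist_force: [0.9, -0.1, 0.3]
width: 0.0848
```

Emit:
{"fn": "arm_command", "kwargs": {"motion": [0,0,-40,0,0,0,85,0,0,-40,0,0,0,85,0,0,-10,0,0,0,85,0,0,0,0,0,0,85]}}

```text
time_s: 25.18
tcp_pos: [0.5775, -0.1746, 0.1863]
orientation: [-179.9, -0.1, -72.2]
wrist_force: [0.0, -0.0, -0.5]
width: 0.0853
```

```bash
python3 - <<'E'
from h import *
im=viewer.capture('wrist');c=cal('wrist'); cv2.imwrite('pics/w25.png',im[:,:,::-1])
k=segm(im,100,130,(40,0,250,190)); print(cv2.boundingRect(k));x,e=fit(c,k,[(.042,.012),(.042,.006)],[.633,-.015]); print('lid',x,e)
print(rel([*x,.15],-72.2))
E
```

```text
(102, 37, 105, 111)
lid [ 0.63414537 -0.01387658] 1.1669694946285458
(array([-135.6, -103.1,   35.8]), array([-0.002 , -0.0014,  0.0003]))
```

View pics/w25.png

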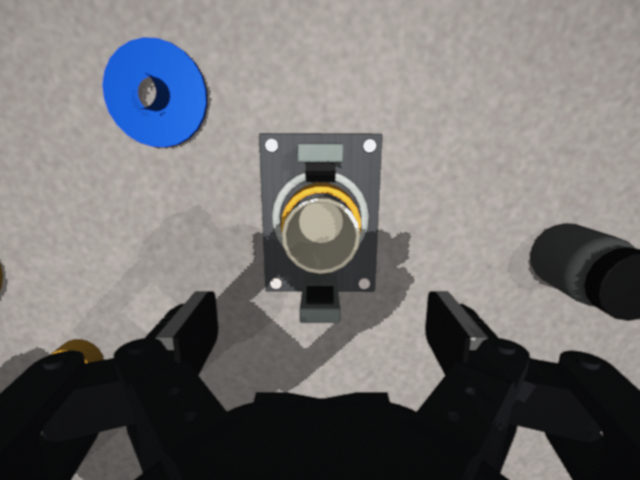

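Emit:
{"fn": "arm_command", "kwargs": {"motion": [-45,-34,5,0,0,0,85,-42,-32,5,0,0,0,85,-26,-20,5,0,0,0,85,-10,-8,5,0,0,0,85,0,0,0,0,0,0,85]}}

```text
time_s: 25.85
tcp_pos: [0.6286, -0.0257, 0.1578]
orientation: [179.5, 0.3, -72.3]
wrist_force: [-0.5, -0.9, -0.1]
width: 0.0854
```

```bash
python3 - <<'E'
from h import *
im=viewer.capture('wrist');c=cal('wrist'); cv2.imwrite('pics/w26.png',im[:,:,::-1])
k=segm(im,100,130,(200,100,450,340)); print(cv2.boundingRect(k));x,e=fit(c,k,[(.042,.012),(.042,.006)],[.633,-.015]); print('lid',x,e)
print(rel([*x,.06],-72.2))
E
```

```text
(259, 160, 103, 102)
lid [ 0.63475176 -0.01413343] 0.8069308560358495
(array([ -9.2, -10.4,  98.1]), array([ 0.0079,  0.0044, -0.0031]))
```

View pics/w26.png

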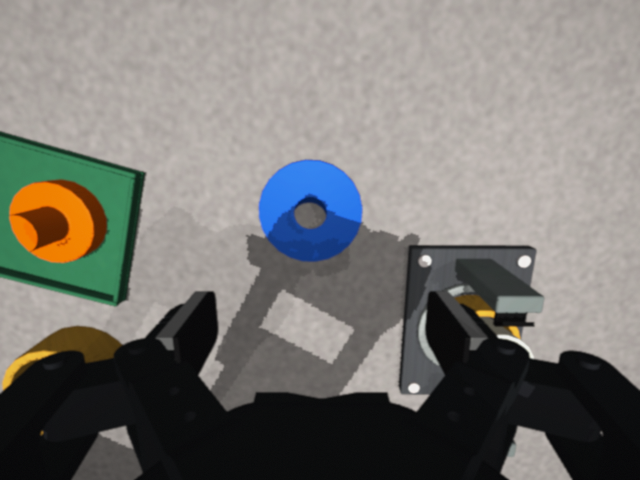

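Emit:
{"fn": "arm_command", "kwargs": {"motion": [-6,-7,20,0.008,0.004,-0.003,85,-2,-2,35,0,0,0,85,0,0,30,0,0,0,85,0,0,10,0,0,0,85,0,0,0,0,0,0,85]}}

```text
time_s: 26.52
tcp_pos: [0.6347, -0.0231, 0.0625]
orientation: [-179.8, -0.1, -72.6]
wrist_force: [-0.0, -0.6, 0.0]
width: 0.0851
```

```bash
python3 - <<'E'
from h import *
im=viewer.capture('wrist');c=cal('wrist'); cv2.imwrite('pics/w27.png',im[:,:,::-1])
k=segm(im,100,130,(200,100,450,400)); print(cv2.boundingRect(k));x,e=fit(c,k,[(.042,.012),(.042,.006)],[.633,-.015]); print('lid',x,e)
print(rel([*x,.025],-72.2))
E
```

```text
(229, 185, 152, 144)
lid [ 0.6350764  -0.01359637] 1.0850540447267487
(array([-9.2, -2.8, 38. ]), array([-0.0035, -0.003 , -0.0077]))
```

View pics/w27.png

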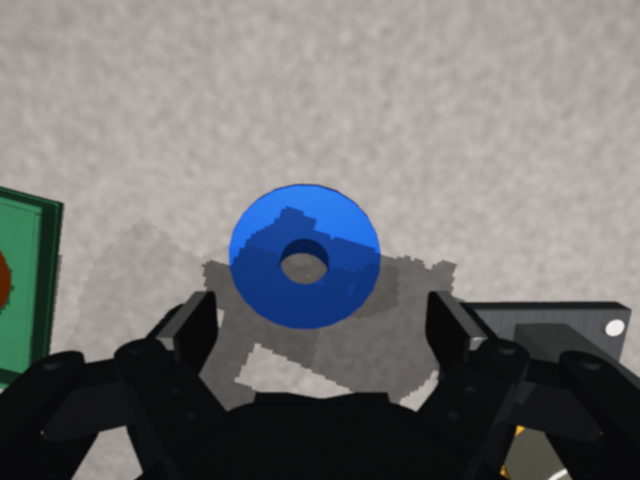

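Emit:
{"fn": "arm_command", "kwargs": {"motion": [-8,-2.5,6,-0.003,-0.003,-0.007,85,0,0,14,0,0,0,85,0,0,10,0,0,0,85,0,0,0,0,0,0,85]}}

```text
time_s: 27.08
tcp_pos: [0.6358, -0.0143, 0.033]
orientation: [-179.8, -0.1, -72.2]
wrist_force: [-0.2, 0.4, 0.1]
width: 0.0847
```

```bash
python3 - <<'E'
from h import *
im=viewer.capture('wrist');c=cal('wrist'); cv2.imwrite('pics/w28.png',im[:,:,::-1])
k=segm(im,100,130,(200,100,450,400)); print(cv2.boundingRect(k));x,e=fit(c,k,[(.042,.012),(.042,.006)],[.633,-.015]); print('lid',x,e)
print(rel([*x,.025],-72.2))
E
```

```text
(231, 200, 177, 166)
lid [ 0.63500553 -0.01365474] 1.2192873730778269
(array([-1. ,  0.8,  8.5]), array([-0.0039, -0.0019, -0.    ]))
```

View pics/w28.png

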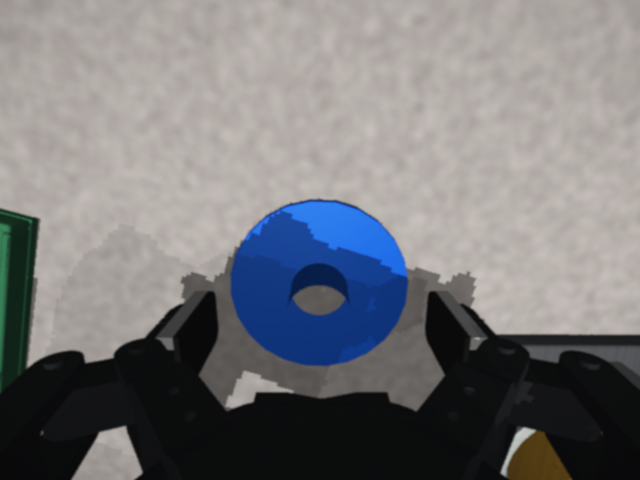

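Emit:
{"fn": "arm_command", "kwargs": {"motion": [-0.9,0.8,6,-0.004,-0.002,0,85,0,0,2,0,0,0,85,0,0,0,0,0,0,85]}}

```text
time_s: 27.5
tcp_pos: [0.6353, -0.0139, 0.0254]
orientation: [-180.0, -0.0, -72.2]
wrist_force: [-0.4, -0.7, 0.2]
width: 0.0851
```

```bash
python3 - <<'E'
from h import *
im=viewer.capture('wrist');c=cal('wrist')
k=segm(im,100,130,(200,100,450,400)); x,e=fit(c,k,[(.042,.012),(.042,.006)],[.633,-.015]); print('lid',x,e)
print(rel([*x,.025],-72.2),pose()[2]['wrist_force'])
E
```

```text
lid [ 0.63482545 -0.01357221] 1.528836347157596
(array([-0.5,  0.3,  0.4]), array([-0.0004, -0.0002, -0.0001])) [-0.5496415  -0.67294813  0.97584045]
```

Emit:
{"fn": "arm_command", "kwargs": {"motion": [-0.4,0.3,0,0,0,0,15,0,0,0,0,0,0,15,0,0,0,0,0,0,15,0,0,0,0,0,0,15,0,0,0,0,0,0,15], "grip_force": 60}}

```text
time_s: 28.18
tcp_pos: [0.6352, -0.0137, 0.0262]
orientation: [-179.9, -0.1, -72.2]
wrist_force: [0.2, -0.3, -0.3]
width: 0.0242
```

Emit:
{"fn": "arm_command", "kwargs": {"motion": [0,0,0,0,0,0,15,0,0,0,0,0,0,15,0,0,-15,0,0,0,15,0,0,-20,0,0,0,15,0,0,0,0,0,0,15]}}

```text
time_s: 28.8
tcp_pos: [0.6352, -0.0137, 0.0635]
orientation: [-179.9, -0.1, -72.2]
wrist_force: [0.3, 0.0, -1.1]
width: 0.0241
```

```bash
python3 - <<'E'
from h import *
im=viewer.capture('wrist');c=cal('wrist'); cv2.imwrite('pics/w29.png',im[:,:,::-1])
print(rel([.5778,-.1743,.16],-72.2),pose()[2]['width'])
E
```

```text
(array([135.7, 103.2, -97.6]), array([-0.0002, -0.0001, -0.0001])) 0.024129232714684777
```

View pics/w29.png

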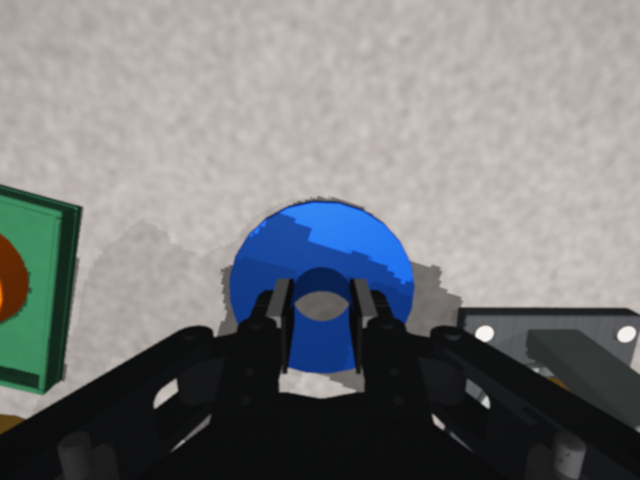

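```bash
python3 - <<'E'
from h import *
im=viewer.capture('wrist');c=cal('wrist');p,R,s=pose()
k=segm(im,100,130,(200,100,450,400)); b=p[2]-.026
x,e=fit(c,k,[(.042,b+.012),(.042,b+.006)],p[:2]); print('lid',x,e, (R.T@(np.array([*x,p[2]])-p)*1000))
E
```

```text
lid [ 0.63427633 -0.01373554] 3.548798211409186 [ 2.16703643e-01  7.56098142e-02 -5.13162716e-05]
```

Emit:
{"fn": "arm_command", "kwargs": {"motion": [0,0,-30,0,0,0,15,20,15,-45,0,0,0,15,40,30,-20,0,0,0,15,36,28,0,0,0,0,15,18,14,0,0,0,0,15]}}

```text
time_s: 29.52
tcp_pos: [0.5842, -0.1506, 0.1553]
orientation: [179.6, 0.2, -72.0]
wrist_force: [-0.3, -0.2, -1.2]
width: 0.0243
```

Emit:
{"fn": "arm_command", "kwargs": {"motion": [0,0,0,0,0,0,15,0,0,0,0,0,0,15]}}

```text
time_s: 29.78
tcp_pos: [0.5836, -0.1512, 0.1541]
orientation: [179.5, 0.3, -72.1]
wrist_force: [-0.6, -0.1, -0.2]
width: 0.0241
```

```bash
python3 - <<'E'
from h import *
im=viewer.capture('wrist');c=cal('wrist'); cv2.imwrite('pics/w30.png',im[:,:,::-1])
print(rel([.5778,-.1743,.16],-72.2),pose()[2]['width'])
E
```

```text
(array([20.3, 12.7, -6. ]), array([0.0092, 0.0058, 0.0015])) 0.02414837045836571
```

View pics/w30.png

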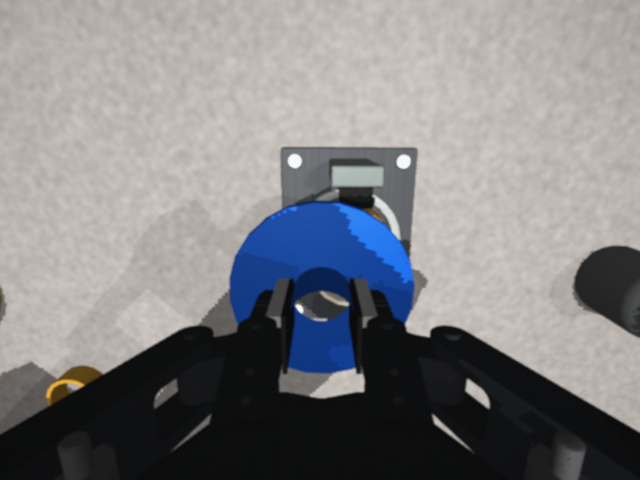

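Emit:
{"fn": "arm_command", "kwargs": {"motion": [14,9,0,0.009,0.006,0.001,15,5,3,0,0,0,0,15,0,0,0,0,0,0,15]}}

```text
time_s: 30.2
tcp_pos: [0.5781, -0.1729, 0.1536]
orientation: [-180.0, -0.0, -72.1]
wrist_force: [0.4, 0.3, -1.3]
width: 0.0241
```

```bash
python3 - <<'E'
from h import *
im=viewer.capture('wrist');c=cal('wrist')
print(rel([.5778,-.1742,.11],-72.2),pose()[2]['width'])
px,P=bolts(im,c,[(270,160),(370,160)],thr=150,r=25); print(px,P)
a=np.radians(17.75); m=P.mean(0)[:2]; print('carrier',m-.0633*np.array([np.cos(a),np.sin(a)]), np.degrees(np.arctan2(P[0,0]-P[1,0],-(P[0,1]-P[1,1]))))
E
```

```text
(array([ 1.3,  0.7, 43.6]), array([-0.0001, -0.0002,  0.0027])) 0.024335047269547612
[[258.9208022  154.83595197]
 [377.90143363 155.77700361]] [[ 0.61699254 -0.11053585  0.012     ]
 [ 0.64421012 -0.19643974  0.012     ]]
carrier [ 0.57031468 -0.1727857 ] -162.41984378098408
```

Emit:
{"fn": "arm_command", "kwargs": {"motion": [1,0.6,10,0,0,0.003,15,0,0,15,0,0,0,15,0,0,5,0,0,0,15,0,0,0,0,0,0,15]}}

```text
time_s: 30.75
tcp_pos: [0.5776, -0.1732, 0.1206]
orientation: [179.9, 0.1, -72.2]
wrist_force: [0.4, -0.4, -0.4]
width: 0.0243
```

```bash
python3 - <<'E'
from h import *
im=viewer.capture('wrist');c=cal('wrist'); cv2.imwrite('pics/w31.png',im[:,:,::-1])
print(rel([.5778,-.1742,.11],-72.2),pose()[2]['width'])
im=viewer.capture('scene'); crop(im,180,190,320,310,5,'s31.png')
E
```

```text
(array([ 1. ,  0.2, 10.9]), array([0.0008, 0.0009, 0.0002])) 0.02385472387366902
```

View pics/w31.png

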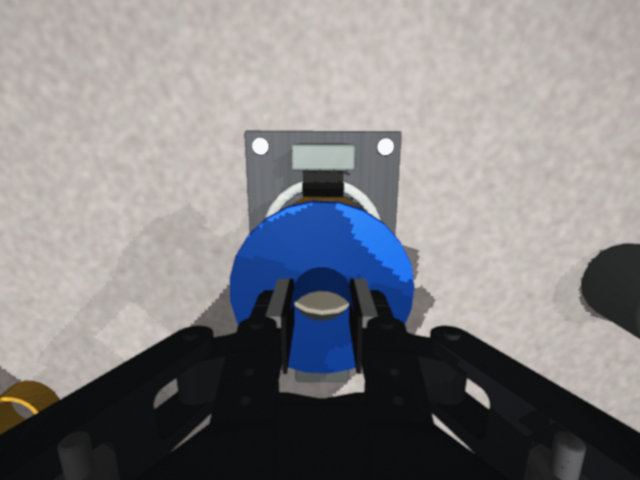

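View pics/s31.png

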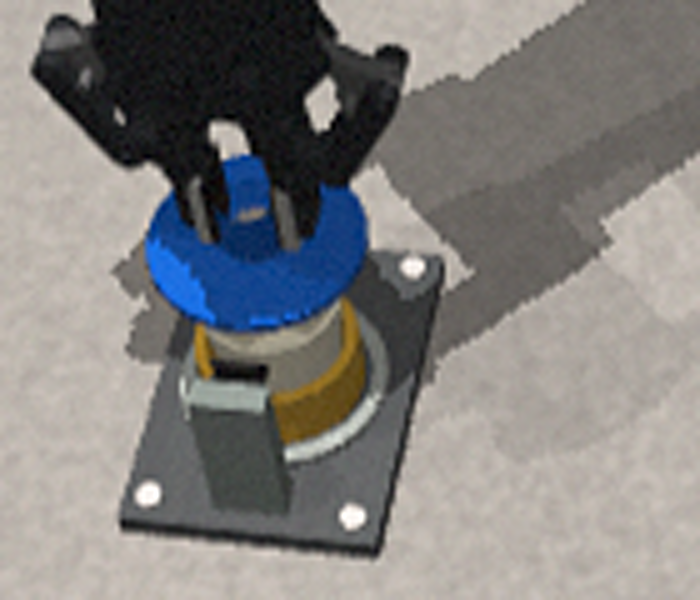

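Emit:
{"fn": "arm_command", "kwargs": {"motion": [0.9,0.2,6,0,0,0,15,0,0,4,0,0,0,15,0,0,0,0,0,0,15]}}

```text
time_s: 31.22
tcp_pos: [0.5781, -0.1744, 0.1111]
orientation: [-180.0, -0.0, -72.2]
wrist_force: [-0.2, 0.2, -0.2]
width: 0.0238
```

```bash
python3 - <<'E'
from h import *
im=viewer.capture('wrist');c=cal('wrist'); cv2.imwrite('pics/w32.png',im[:,:,::-1])
print(rel([.5778,-.1742,.088],-72.2),pose()[2]['wrist_force'])
E
```

```text
(array([-0.3,  0.3, 23.3]), array([-0.0006, -0.0006,  0.0002])) [-0.08216657  0.37414234 -0.52523938]
```

View pics/w32.png

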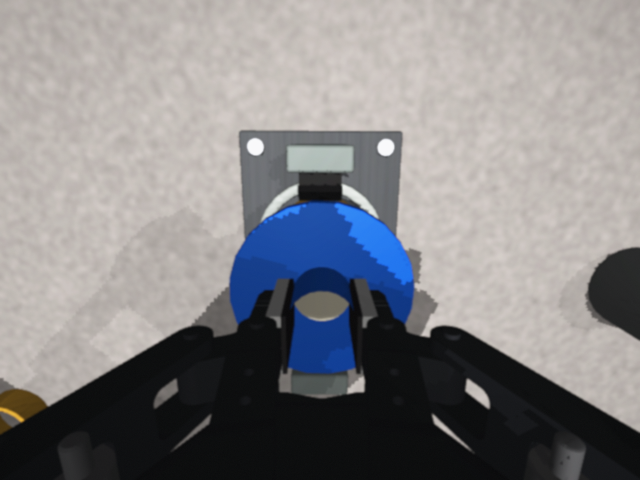

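Emit:
{"fn": "arm_command", "kwargs": {"motion": [0,0,4,0,0,0,15,0,0,3,0,0,0,15,0,0,0,0,0,0,15]}}

```text
time_s: 31.65
tcp_pos: [0.5785, -0.1745, 0.1042]
orientation: [-179.9, -0.1, -72.2]
wrist_force: [0.8, -0.6, -0.2]
width: 0.0243
```

Emit:
{"fn": "arm_command", "kwargs": {"motion": [0,0,3,0,0,0,15,0,0,0,0,0,0,15]}}

```text
time_s: 31.9
tcp_pos: [0.579, -0.1747, 0.1017]
orientation: [-179.8, -0.1, -72.2]
wrist_force: [0.6, 0.1, -1.3]
width: 0.0239
```

```bash
python3 - <<'E'
from h import *
im=viewer.capture('wrist');c=cal('wrist'); cv2.imwrite('pics/w33.png',im[:,:,::-1])
print(rel([.5778,-.1742,.088],-72.2),pose()[2]['wrist_force'])
im=viewer.capture('scene'); crop(im,180,190,320,310,5,'s33.png')
E
```

```text
(array([-0.8,  1. , 13.7]), array([-0.0028, -0.0024,  0.0003])) [ 0.07077567  0.39275798 -0.22238319]
```

View pics/s33.png

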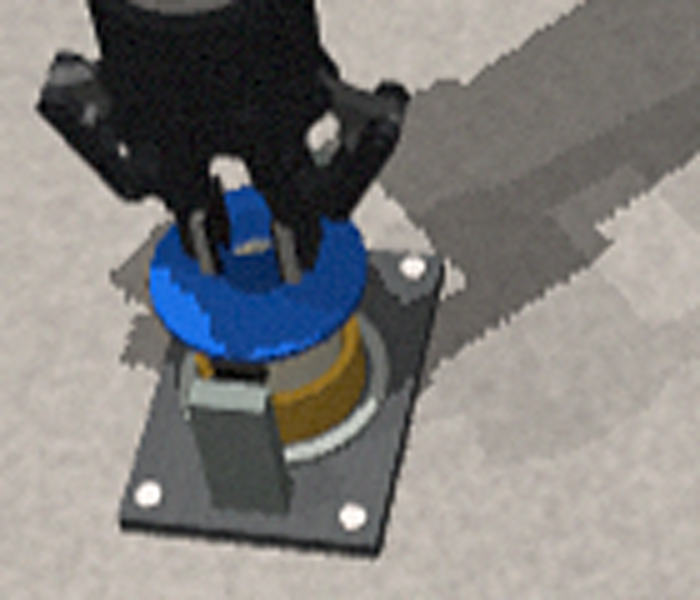

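View pics/w33.png

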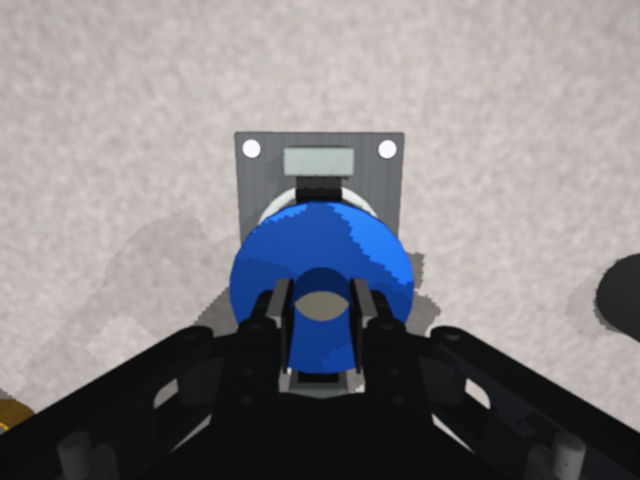

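Emit:
{"fn": "arm_command", "kwargs": {"motion": [-0.8,1,2,-0.003,-0.002,0,15,0,0,2,0,0,0,15]}}

```text
time_s: 32.25
tcp_pos: [0.5789, -0.1748, 0.0998]
orientation: [-179.8, -0.2, -72.2]
wrist_force: [-0.4, 1.9, 9.0]
width: 0.0239
```

Emit:
{"fn": "arm_command", "kwargs": {"motion": [0,0,2,0,0,0,15,0,0,1,0,0,0,15]}}

```text
time_s: 32.5
tcp_pos: [0.5798, -0.1747, 0.0989]
orientation: [-179.6, -0.3, -72.2]
wrist_force: [-1.2, 1.0, 7.2]
width: 0.0243
```

Emit:
{"fn": "arm_command", "kwargs": {"motion": [-0.8,2,3,-0.006,-0.005,0,15,0,0,3,0,0,0,15]}}

```text
time_s: 32.75
tcp_pos: [0.579, -0.1753, 0.0952]
orientation: [-179.8, -0.3, -72.2]
wrist_force: [0.7, 1.3, 0.8]
width: 0.024
```

```bash
python3 - <<'E'
from h import *
print(rel([.5778,-.1742,.088],-72.2),pose()[2]['wrist_force'],pose()[2]['wrist_torque'])
E
```

```text
(array([-1.4,  0.8,  7.2]), array([-0.0041, -0.0049,  0.0005])) [0.6727081  1.25000351 0.81715531] [0.03225792 0.05611408 0.02135842]
```

Emit:
{"fn": "arm_command", "kwargs": {"motion": [-1,0.8,3,-0.004,-0.005,0,15,0,0,2,0,0,0,15]}}

```text
time_s: 33.0
tcp_pos: [0.5783, -0.1748, 0.0904]
orientation: [-179.9, -0.0, -72.2]
wrist_force: [-0.0, 1.2, 3.6]
width: 0.0239
```

```bash
python3 - <<'E'
from h import *
im=viewer.capture('wrist'); cv2.imwrite('pics/w34.png',im[:,:,::-1])
print(rel([.5778,-.1742,.088],-72.2),pose()[2]['wrist_force'])
im=viewer.capture('scene'); crop(im,180,190,320,310,5,'s34.png')
E
```

```text
(array([-0.6,  0.1,  2.1]), array([-0.0005, -0.0005,  0.0005])) [0.77037146 0.14281201 0.54680797]
```

View pics/s34.png

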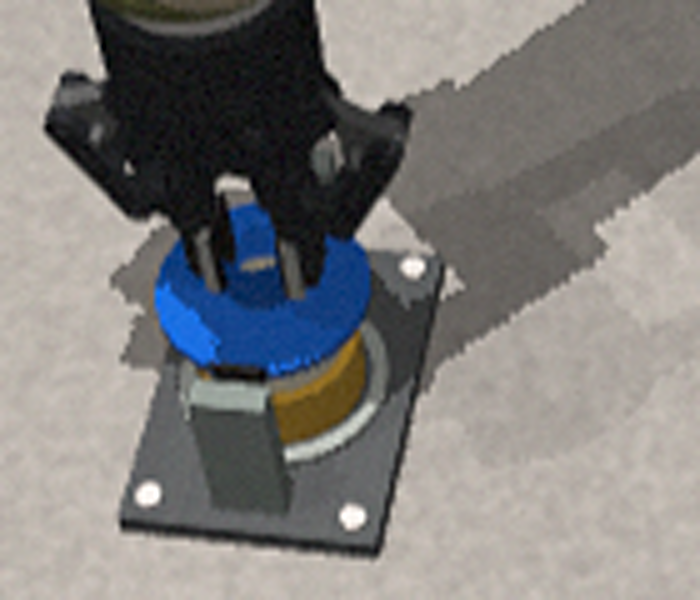

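View pics/w34.png

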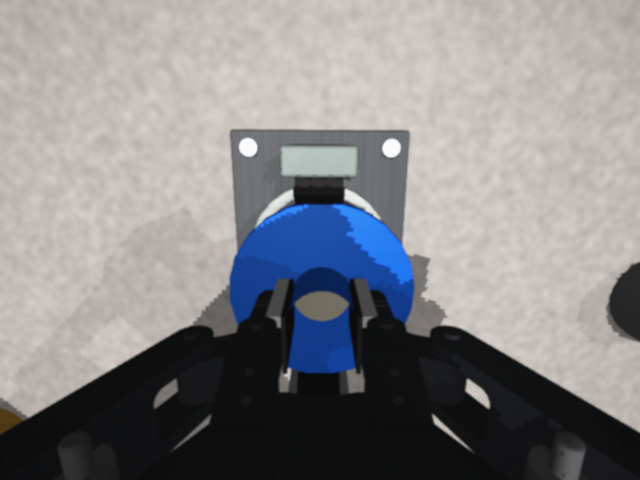

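Emit:
{"fn": "arm_command", "kwargs": {"motion": [-0.4,0,2,0,0,0,15,0,0,2,0,0,0,15]}}

```text
time_s: 33.35
tcp_pos: [0.5779, -0.1745, 0.0883]
orientation: [-180.0, -0.1, -72.2]
wrist_force: [-5.9, 2.2, 26.0]
width: 0.024
```

Emit:
{"fn": "arm_command", "kwargs": {"motion": [0,0,2,0,0,0,15,0,0,2,0,0,0,15]}}

```text
time_s: 33.6
tcp_pos: [0.5779, -0.1744, 0.0884]
orientation: [-179.9, -0.2, -72.1]
wrist_force: [-5.2, 1.9, 17.4]
width: 0.0235
```

```bash
python3 - <<'E'
from h import *
im=viewer.capture('wrist'); cv2.imwrite('pics/w35.png',im[:,:,::-1])
print(rel([.5778,-.1742,.088],-72.2),pose()[2]['wrist_force'])
im=viewer.capture('scene'); crop(im,180,190,320,310,5,'s35.png')
E
```

```text
(array([-0.2,  0. ,  0.4]), array([-0.0024, -0.0036,  0.001 ])) [-6.37481534  1.92659764 17.88119338]
```

View pics/w35.png

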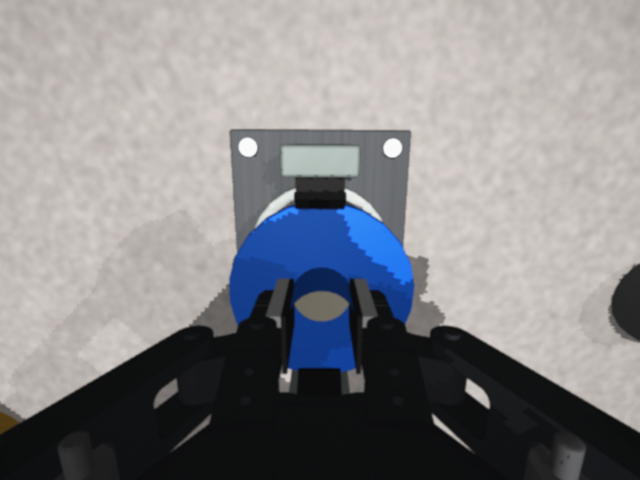

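View pics/s35.png

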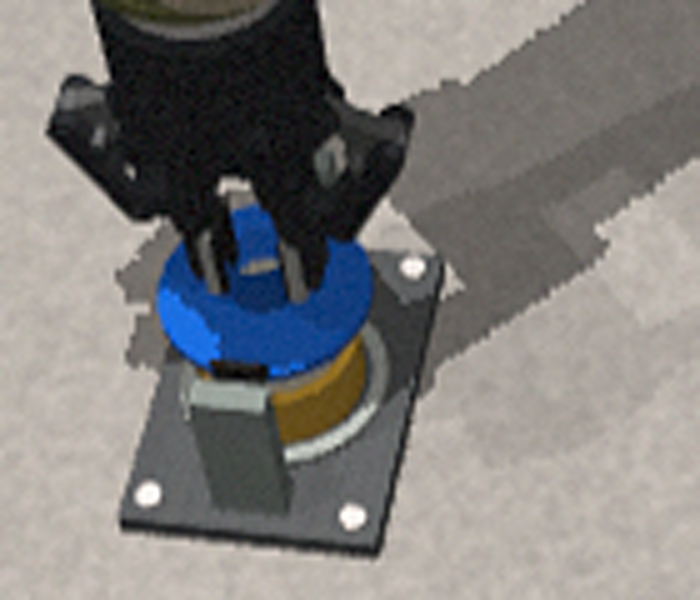

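Emit:
{"fn": "arm_command", "kwargs": {"motion": [0,0,0,0,0,0,15,0,0,-2.5,0,0,0,15,0,0,0,0,0,0,15]}}

```text
time_s: 34.08
tcp_pos: [0.5769, -0.1738, 0.0895]
orientation: [180.0, -0.1, -72.1]
wrist_force: [0.3, -0.7, -1.2]
width: 0.0243
```

Emit:
{"fn": "arm_command", "kwargs": {"motion": [0,0,-2,0,0,0,15,0,0,-1.5,0,0,0,15]}}

```text
time_s: 34.33
tcp_pos: [0.5763, -0.1738, 0.0902]
orientation: [179.8, 0.1, -72.1]
wrist_force: [5.5, -3.2, -18.6]
width: 0.0239
```

Pulling up meets 18 N of resistance at the catches: it is latched. Press home once more, then release.

Emit:
{"fn": "arm_command", "kwargs": {"motion": [0.8,0.8,2,0.003,-0.001,0,15,0,0,2,0,0,0,15,0,0,1,0,0,0,15]}}

```text
time_s: 34.7
tcp_pos: [0.5765, -0.1749, 0.0886]
orientation: [-179.8, 0.0, -72.1]
wrist_force: [0.8, 0.1, -0.7]
width: 0.0237
```

Emit:
{"fn": "arm_command", "kwargs": {"motion": [0,0,-0.5,0,0,0,15,0,0,0,0,0,0,60,0,0,0,0,0,0,60,0,0,0,0,0,0,60,0,0,0,0,0,0,60]}}

```text
time_s: 35.33
tcp_pos: [0.5768, -0.1751, 0.0902]
orientation: [-179.7, -0.1, -72.1]
wrist_force: [-0.1, 1.0, 0.1]
width: 0.06
```

Emit:
{"fn": "arm_command", "kwargs": {"motion": [0,0,-10,0,0,0,80,0,0,-30,0,0,0,80,0,0,-40,0,0,0,80,0,0,-10,0,0,0,80,0,0,0,0,0,0,80]}}

```text
time_s: 35.95
tcp_pos: [0.5762, -0.175, 0.1843]
orientation: [-179.7, -0.1, -72.1]
wrist_force: [-0.9, 0.2, -0.5]
width: 0.0798
```

```bash
python3 - <<'E'
from h import *
im=viewer.capture('wrist'); cv2.imwrite('pics/w36.png',im[:,:,::-1])
im=viewer.capture('scene'); crop(im,180,190,320,310,5,'s36.png'); cv2.imwrite('pics/s36f.png',im[:,:,::-1])
E
```

```text
(no output)
```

View pics/w36.png

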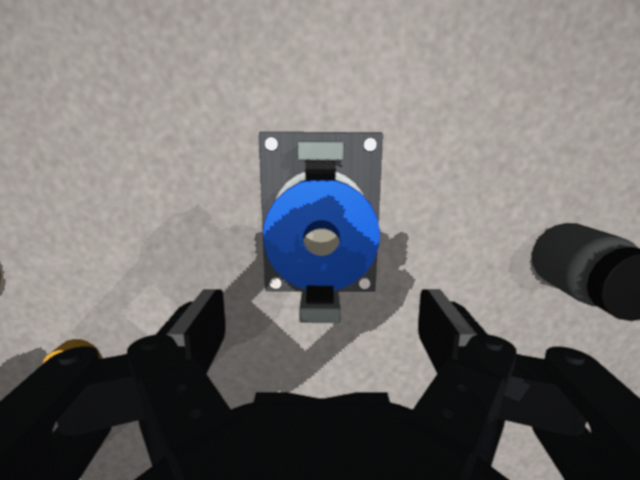

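View pics/s36.png

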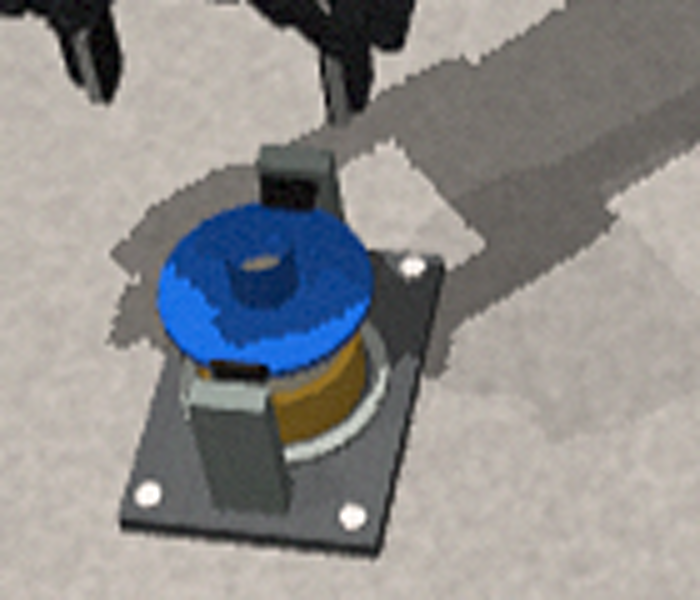

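View pics/s36f.png

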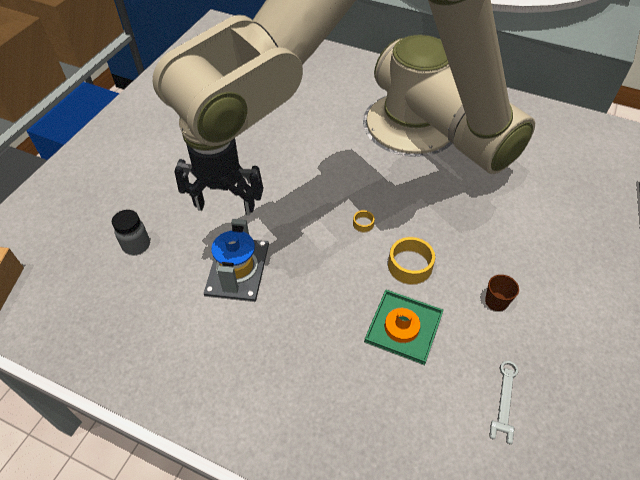

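```bash
python3 - <<'E'
from h import *
im=viewer.capture('wrist'); c=cal('wrist')
v=cv2.resize(im[120:330,240:400,::-1].copy(),None,fx=3.5,fy=3.5,interpolation=cv2.INTER_CUBIC)
k=segm(im,100,130,(240,150,400,310))
res=[]
for z in [.066,.070,.074,.078,.082,.086]:
    x,e=fit(c,k,[(.042,z)],[.577,-.174]); print(z,x.round(4),round(e,2))
cv2.imwrite('pics/w37.png',v)
# scene: lid disc fit at heights
im=viewer.capture('scene'); c=cal('scene'); k=segm(im,100,130,(200,220,270,280))
for z in [.070,.074,.078,.082]: print('scene',z,fit(c,k,[(.042,z),(.042,z-.006)],[.577,-.174]))
im=viewer.capture('top'); c=cal('top'); k=segm(im,100,130,(360,180,430,260))
for z in [.070,.074,.078,.082]: print('top',z,fit(c,k,[(.042,z)],[.577,-.174]))
E
```

```text
0.066 [ 0.575  -0.1753] 1.46
0.07 [ 0.5757 -0.1751] 0.68
0.074 [ 0.5765 -0.1748] 0.74
0.078 [ 0.5772 -0.1746] 1.61
0.082 [ 0.5776 -0.1744] 2.68
0.086 [ 0.5779 -0.1744] 3.88
scene 0.07 (array([ 0.57321927, -0.17692164]), np.float64(0.9011343212435516))
scene 0.074 (array([ 0.57556738, -0.17496787]), np.float64(0.9721855791888531))
scene 0.078 (array([ 0.57790018, -0.17301998]), np.float64(1.0472130135811752))
scene 0.082 (array([ 0.58023287, -0.17107397]), np.float64(1.125796400906232))Traceback (most recent call last):
  File "<stdin>", line 12, in <module>
  File "h.py", line 49, in segm
    cs,_=cv2.findContours(q,cv2.RETR_EXTERNAL,cv2.CHAIN_APPROX_NONE); return max(cs,key=cv2.contourArea)
                                                                             ~~~^^^^^^^^^^^^^^^^^^^^^^^^
ValueError: max() iterable argument is empty
```

View pics/w37.png

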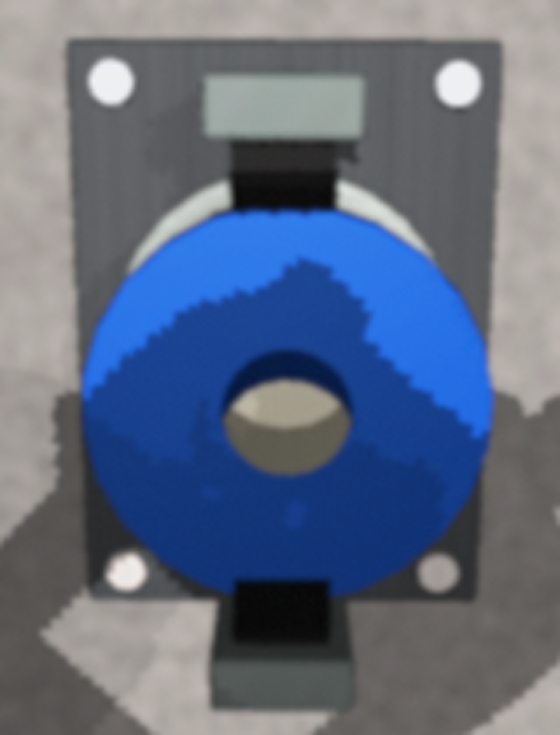

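```bash
python3 - <<'E'
from h import *
c=cal('wrist')
a=np.radians(17.75);u=np.array([np.cos(a),np.sin(a)]);C=np.array([.5778,-.1741])
L=np.array([.5765,-.1748])
f=lambda p:((pj(c,p)[0]-[240,120]+.5)*3.5).round(0)
for s in (1,-1):
    print(s,'catch tip z.0755,.078',f([*(C+s*.0385*u),.0755]),f([*(C+s*.0385*u),.078]),'lid edge .074',f([*(L+s*.042*u),.074]),'centred lid',f([*(C+s*.042*u),.074]))
print(bp(c,(np.array([[285,211],[283,580]])/3.5+[240,120]),.0757).round(4),[ (C+s*.0385*u).round(4) for s in (1,-1)])
im=viewer.capture('top'); crop(im,340,180,440,260,7,'t38.png')
E
```

```text
1 catch tip z.0755,.078 [286. 215.] [286. 217.] lid edge .074 [287. 204.] centred lid [286. 196.]
-1 catch tip z.0755,.078 [285. 586.] [285. 591.] lid edge .074 [286. 605.] centred lid [285. 598.]
[[ 0.615  -0.1624  0.0757]
 [ 0.5421 -0.1855  0.0757]] [array([ 0.6145, -0.1624]), array([ 0.5411, -0.1858])]
```

View pics/t38.png

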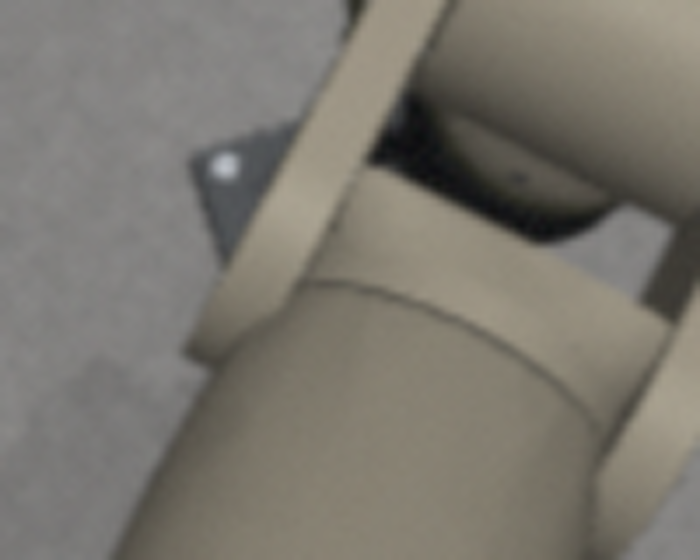

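```bash
python3 - <<'E'
from station import order, sensors
print(sensors.state()['time_s'],order.hand_in())
E
```

```text
the job is handed in; nothing more can be done
36.25 None
```

The pack is built in the carrier in the order asked, and I handed the job in at about 36 s with the gripper open and clear. The orange plug went flat into the green tray first, then the middle-sized sleeve, the white cup and the blue lid went into the carrier.

- **Sleeve:** it measured about 64 to 66 mm across, so it is the middle size. It touched down at the height expected for a flat fit in the pocket.
- **Cup:** it also touched down at the expected height and stands upright in the sleeve.
- **Lid latch:** I pressed it home with up to 26 N. A test pull met about 18 N of resistance after roughly 2 mm, so it is held by the catches.
- **Lid picture:** after release, the wrist picture shows both catches sprung back (tips about 76.5 mm apart) and lying over the disc. The fitted disc height is about 72 mm against 74 mm nominal.
- **Bystanders:** the brown cup, jar, wrench and the other two sleeves were not touched and look unmoved in the last overall picture.

**Off or unchecked:**
- The lid sits about 1 to 1.5 mm off centre toward one post, with both catches still over it.
- After the test pull I pressed it down again, but that second press built up no clear force.
- I judged the lid level only from these pictures.
- The overhead camera could not confirm the pack because the arm was in its way.

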